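Put the spectrometer accessories back in their trays

TASK

Clear up after the spectrometer practical: put the two glass prisms, the diffraction grating and the spirit level lying about on the bench back in the felt-lined wooden trays, each in an empty bay of the tray that already holds its own kind. Each goes the way up it is now, resting flat on the felt inside its bay. They are delicate: set them down rather than dropping them, and leave the ones already put away in their bays.

Things in the scene. Friction and masses are not known exactly. Their poses are not given: they have to be found in the camera images.
- prism_a: Loose equilateral glass prism: clear glass with frosted ends and underside, lying on one of its three long faces. 50 mm long, 38 mm wide at the bottom, 33 mm high to its ridge, 80 g. Origin: centre of the underside; x runs along its length and ridge, y across, z up. The two triangular ends (50 mm apart) are flat and parallel, good to grip. Interchangeable with prism_b.
- prism_b: Loose equilateral glass prism: clear glass with frosted ends and underside, lying on one of its three long faces. 50 mm long, 38 mm wide at the bottom, 33 mm high to its ridge, 80 g. Origin: centre of the underside; x runs along its length and ridge, y across, z up. The two triangular ends (50 mm apart) are flat and parallel, good to grip. Interchangeable with prism_a.
- grating: Loose diffraction grating in its holder: black metal foot 50 x 32 x 10 mm high carrying an upright black frame 50 mm wide, 8 thick, its top 60 mm above the underside, with a glass plate in it; 90 g. Origin: centre of the foot's underside; x along the frame's 50 width, y through the plate, z up. Grip it by the frame's two side edges (50 mm apart, flat).
- level: Loose bar spirit level: brass bar 64 x 18 x 18 mm with a yellow-green vial let into the top, 90 g. Origin: centre of the underside; x along its length, y across its 18 mm width, z up.
- tray_prisms: Fixed shallow wooden tray, 3 felt-lined bays in a row along its y. Origin: centre of its underside, on the bench. Sizes in mm. Felt 4 above the bench; rims and dividers (6 thick) stand 5 above the felt. Outside 84 (x) by 198 (y); each bay 72 (x) by 58 (y), centred at x = 0, y = +64, 0 and -64. The bay at +64 holds stock_prism; the others are empty. A prism lies with its length along x.
- tray_gratings: Fixed shallow wooden tray, 3 felt-lined bays in a row along its y. Origin: centre of its underside, on the bench. Sizes in mm. Felt 4 above the bench; rims and dividers (6 thick) stand 5 above the felt. Outside 84 (x) by 180 (y); each bay 72 (x) by 52 (y), centred at x = 0, y = +58, 0 and -58. The middle bay holds stock_grating, the others are empty. A grating stands with its width along x.
- tray_levels: Fixed shallow wooden tray, 2 felt-lined bays in a row along its y. Origin: centre of its underside, on the bench. Sizes in mm. Felt 4 above the bench; rims and dividers (6 thick) stand 5 above the felt. Outside 58 (x) by 186 (y); each bay 46 (x) by 84 (y), centred at x = 0, y = +45 and -45. The bay at -45 holds stock_level; the one at +45 is empty. A level lies with its length along y.
- stock_prism: The prism already put away in tray_prisms (loose, the same as prism_a).
- stock_grating: The grating already put away in tray_gratings (loose, the same as grating).
- stock_level: The spirit level already put away in tray_levels (loose, the same as level).
Mind the look-alikes: they are no part of the job. Leave any orange look-alike of the stock_level alone. Leave any pink look-alike of the prism_a alone.

How it is judged:
By the outcome, as a careful person would: the job done as asked, in the order asked, and still so for the second after the job is handed in, with the robot touching nothing.
It also fails if it takes over 106 s, if anything falls off the work surface, if the arm or the gripper's body presses on something with over 40 N, if the wrist force passes 120 N, or if a joint passes its speed limit or range.

ROBOT

A 7-joint arm with a two-finger parallel gripper is mounted at the origin on the work surface. World frame = base frame: x ahead of the robot, y to its left, z up, the work surface at z = 0. Lengths are in mm, angles in degrees, forces in N, time in s.
With the tool pointing down it reaches from about 425 to 825 mm from the base axis. Payload 3.6 kg.
Tool frame: the origin (TCP) lies at the very end of the fingers, on their centre line; the grasp point (between the pads) lies 19 mm behind it; z points along the fingers, y is the direction in which the jaws open and shut (so a half turn about z gives the same grasp; the last joint's range is limited). The gripper opens to 85 mm and grips with 20 to 120 N. Pads are 22 mm wide; open, the fingers measure 114 mm over their backs; the gripper's body (76 mm by 85 mm) begins 54 mm behind the grasp point. The pads swing forward as they close: fully open they stand 13 mm farther back than shut.
Start: joints at [69.185, 35.231, -0.722, 81.555, 0.464, 63.22, -2.315], TCP at [214.815, -613.447, 231.297] pointing down, gripper open.
Joint ranges: [-178.69, 178.69], [-17.37, 117.87], [-77.05, 75.6], [15.02, 138.74], [-78.02, 258.01], [0.78, 113.62], [-162.83, 162.83]. Speed limits (degrees/s): [159.86, 159.86, 180, 180, 180, 180, 180].

INTERFACE

Orientations are given as a 3x3 rotation matrix whose columns are the frame's x, y, z axes.
In Python, from plant import status, imaging, robot gives the robot as it stands.
- The arm moves only by the tool drive_tool, never from a script. Its argument "plan" is a list of rows, each a list of 7 numbers: the shift along the tool's x, y, z in m, then the turn, a rotation vector about the tool's x, y, z in rad, then the opening, from 0 (shut) to 1 (fully open). In form: [[tx, ty, tz, rx, ry, rz, fingers], ...]. A call has 1 to 8 rows; each row is the pose to reach, as a shift and turn from the pose measured when the call began, along the tool's axes at that moment; what a row does not reach only later rows make up. A row lasts 1/8 s, in which the tool goes at most 62.5 mm and 10.7 degrees, less where a joint would pass 70% of its speed; a pose out of reach is approached as far as the arm can. A call with a gripper value outside its range is refused whole. The fingers move at their own pace and stop on an object; "grip_force" is the grip in N (left out, the last holds). Time passes only in rows, so rows that repeat a pose let the fingers close. It gives the time, the measured TCP pose, the force and the opening at its end, in the units of the state.
- status.get_obs(): the state, without advancing time (a new reading comes with each control period).
- imaging.read_camera(name): name is "scene" or "top"; returns the picture (480x640x3 uint8, red, green, blue); there is no depth.
- imaging.camera_info(name): a dict with "fovy" (degrees; the focal length in pixels is half the picture's height over the tangent of half this angle, whatever the lens; pixels are square), "cx", "cy" (the principal point, pixels), "dist_coeffs" ([k1, k2, p1, p2, k3] as OpenCV has them; the pictures are not rectified), "T" (4x4, takes a point from camera to world coordinates). Camera axes: x right, y down, z forward; pixel columns grow to the right and rows downward; lengths in mm; the calibration is good to about 2 mm. A picture is of the moment at which its call begins. camera_info takes no time and is no camera call.
- robot.hand_in(): hands the job in, once; it reports no verdict.
The state is a dict: "clock": time; "joints": joint angles; "joint_vel": joint speeds; "joint_torque": joint torques, N m; "ee_pos": TCP position; "ee_rot": TCP orientation; "contact_force": force on the tool from outside, world axes, zero at the start; "wrist_torque": the same for the moment, N m; "grip_width": finger opening in mm.
Only numpy, scipy, OpenCV 4.12 (cv2) and the standard library are available. Lean on these libraries where they do the work, as an engineer would, in place of code of your own. Each camera call takes 0.05 s, during which the arm holds its last target.

## Working session

There is one attempt and no reset: what is moved stays moved. The work goes in short steps, Python scripts to look and compute and a tool call to move; the robot and the scene stay as the last step left them, time stands still between calls to the robot, and variables do not carry over. Pictures are saved under pics/ and viewed, and the job is handed in when it is done.

Besides the shell and the picture viewer there is one more tool, called after ">>>" as name(argument=value, ...) on one line, values as JSON. drive_tool: Moves the arm, as the interface text tells. Its arguments: {"type":"object","properties":{"plan":{"type":"array","items":{"type":"array","items":{"type":"number"}}},"grip_force":{"type":"number"}},"required":["plan"]}

```bash
ls; mkdir -p pics; python3 - <<'E'
from plant import status, imaging, robot
import cv2
o=status.get_obs(); print(o)
for n in("scene","top"):
    i=imaging.read_camera(n); cv2.imwrite(f"pics/{n}0.png",i[:,:,::-1]); print(n,imaging.camera_info(n))
E
```

```text
pics
{'clock': 0.0, 'joints': array([69.18433872, 35.2888547 , -0.72294768, 81.64354757,  0.46444034,
       63.21951275, -2.31657923]), 'joint_vel': array([-4.65241312e-03, -3.48660743e-02,  3.33565165e-02, -4.27789031e-05,
        3.24164073e-03,  2.06412086e-02,  5.90594732e-02]), 'joint_torque': array([-4.29923421e-05, -4.69219780e+01,  2.58965828e-01, -1.71033829e+01,
        9.93969210e-03,  9.73959512e-03, -7.03051953e-06]), 'ee_pos': array([ 214.5538645 , -612.73798399,  230.12976066]), 'ee_rot': array([[ 9.43803534e-01,  3.30505792e-01, -9.00164169e-04],
       [ 3.30507015e-01, -9.43800380e-01,  2.44040060e-03],
       [-4.30087533e-05, -2.60076928e-03, -9.99996617e-01]]), 'contact_force': array([-0.11647449,  0.34900121, -0.06613438]), 'wrist_torque': array([-0.03176271, -0.01133635, -0.04110026]), 'grip_width': 85.81360618504976}
scene {'fovy': 43.878176888749024, 'cx': 313.13623983263744, 'cy': 236.37200695879037, 'dist_coeffs': array([-0.13017889,  0.        ,  0.        ,  0.        ,  0.        ]), 'T': array([[ 5.98846744e-01,  5.83693617e-01, -5.48346914e-01,
         1.12530908e+03],
       [ 8.00828293e-01, -4.42871565e-01,  4.03161037e-01,
        -5.35901732e+02],
       [-7.52473231e-03, -6.80563398e-01, -7.32650558e-01,
         8.82897875e+02],
       [ 0.00000000e+00,  0.00000000e+00,  0.00000000e+00,
         1.00000000e+00]])}
top {'fovy': 55.28101414725993, 'cx': 325.1543929818483, 'cy': 235.94804138390444, 'dist_coeffs': array([-0.11709242,  0.        ,  0.        ,  0.        ,  0.        ]), 'T': array([[ 2.49869259e-02, -9.79953644e-01,  1.97652495e-01,
         3.42534245e+02],
       [-9.99441387e-01, -2.88770547e-02, -1.68235016e-02,
        -6.87765286e+01],
       [ 2.21938736e-02, -1.97121716e-01, -9.80127778e-01,
         8.73077559e+02],
       [ 0.00000000e+00,  0.00000000e+00,  0.00000000e+00,
         1.00000000e+00]])}
```

View pics/scene0.png

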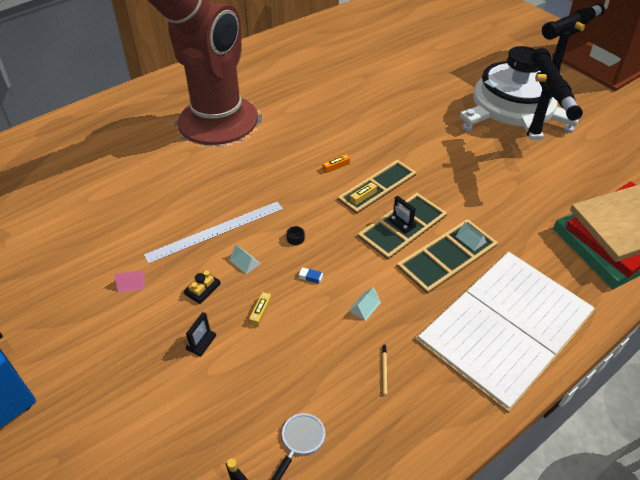

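View pics/top0.png

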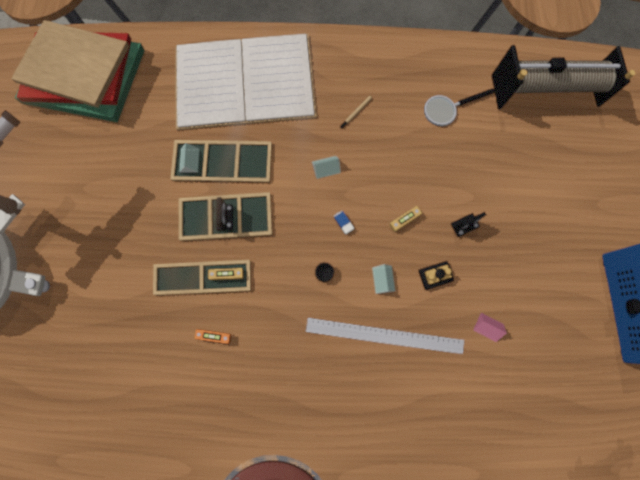

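The scene view shows two loose prisms (243,260 and 365,303), the loose level (260,308), the loose grating (200,335), a pink prism (130,281) and an orange level (336,162). In the top view these are at (383,279), (327,167), (406,219), (467,225), (490,327) and (212,337). The trays are at left in the top view, at rows 161 (prisms), 216 (gratings) and 277 (levels).

```bash
cat > h.py <<'E'
import numpy as np, cv2
from plant import status, imaging, robot
def K(n):
    c=imaging.camera_info(n); f=240/np.tan(np.radians(c['fovy']/2))
    return np.array([[f,0,c['cx']],[0,f,c['cy']],[0,0,1.]]),np.array(c['dist_coeffs']),np.array(c['T'])
def ray(n,uv,z):
    k,d,T=K(n); uv=np.asarray(uv,float).reshape(-1,1,2)
    p=cv2.undistortPoints(uv,k,d).reshape(-1,2); r=np.c_[p,np.ones(len(p))]@T[:3,:3].T
    o=T[:3,3]; return o+r*((z-o[2])/r[:,2])[:,None]
def proj(n,P):
    k,d,T=K(n); Ti=np.linalg.inv(T)
    return cv2.projectPoints(np.asarray(P,float).reshape(-1,1,3),cv2.Rodrigues(Ti[:3,:3])[0],Ti[:3,3],k,d)[0].reshape(-1,2)
def snap(n): return np.ascontiguousarray(imaging.read_camera(n)[:,:,::-1])
def crop(img,x0,y0,x1,y1,s,f): cv2.imwrite(f,cv2.resize(img[y0:y1,x0:x1],None,fx=s,fy=s,interpolation=cv2.INTER_CUBIC))
E
python3 - <<'E'
from h import *
for n in("scene","top"): print(n,proj(n,[[0,0,0],[0,0,400],[214,-613,231],[214,-613,0]]).round())
t=cv2.imread("pics/top0.png");s=cv2.imread("pics/scene0.png")
crop(t,300,140,520,350,3.6,"pics/t_loose.png");crop(t,145,130,285,300,3.5,"pics/t_tray.png");crop(s,100,170,400,370,2.6,"pics/s_loose.png");crop(s,320,150,510,300,4,"pics/s_tray.png")
E
```

```text
scene [[218. 119.]
 [196. -38.]
 [-46. 204.]
 [  5. 289.]]
top [[272. 516.]
 [238. 661.]
 [676. 415.]
 [592. 397.]]
```

View pics/t_loose.png

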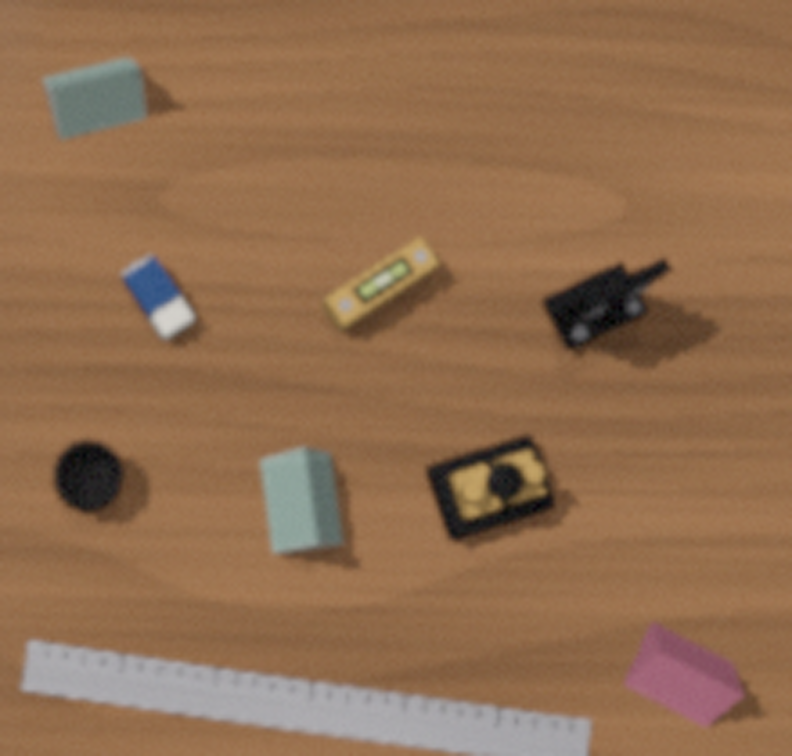

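View pics/t_tray.png

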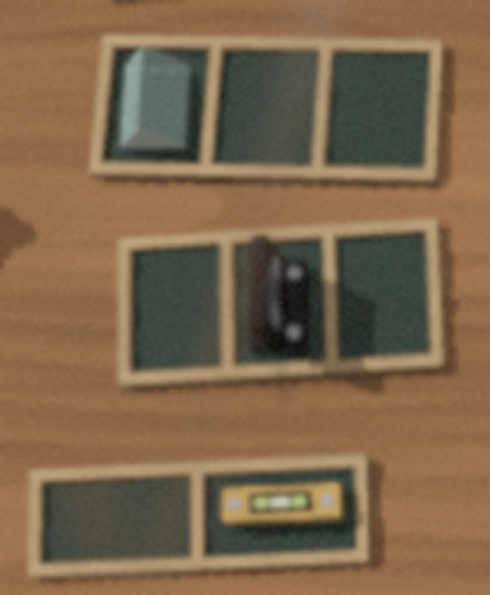

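View pics/s_loose.png

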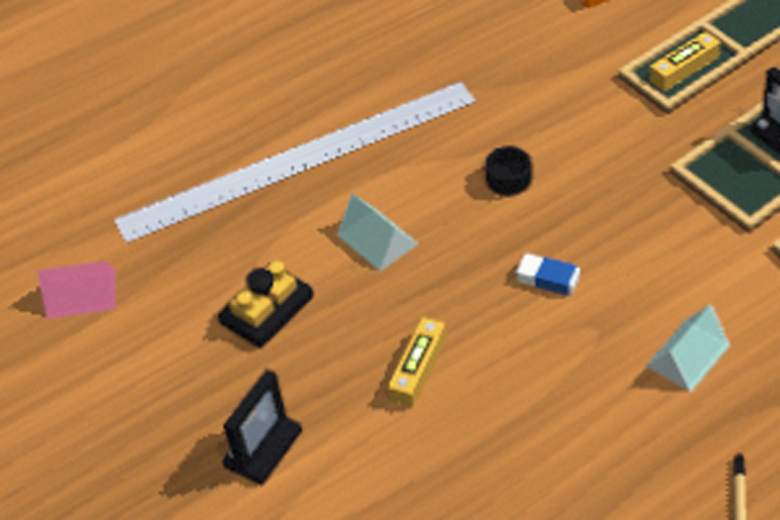

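View pics/s_tray.png

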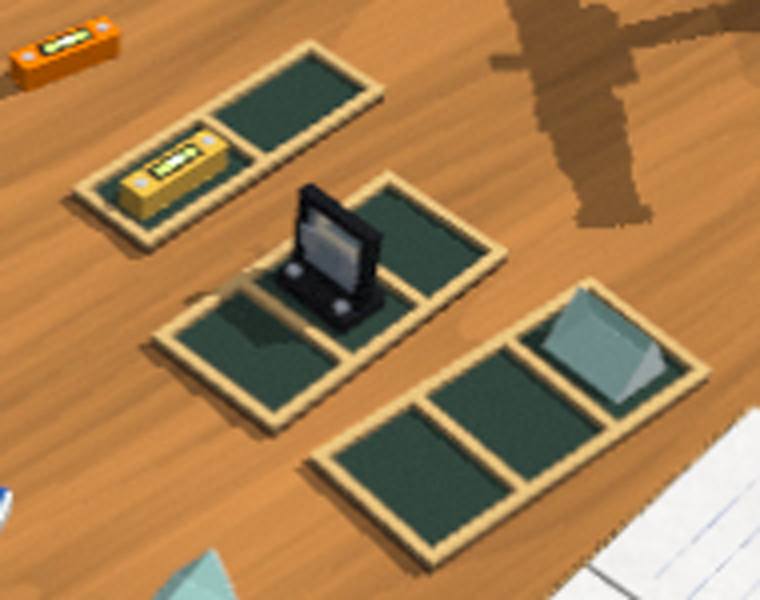

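```bash
python3 - <<'E'
from h import *
t=cv2.imread("pics/top0.png");s=cv2.imread("pics/scene0.png")
B=[("pa_t",t,365,258),("pb_t",t,308,146),("lv_t",t,387,200),("gr_t",t,447,203)]
def tile(im,x,y,w=40,h=34,k=9): return cv2.resize(im[y:y+h,x:x+w],None,fx=k,fy=k,interpolation=cv2.INTER_CUBIC)
a=[tile(im,x,y) for _,im,x,y in B]
cv2.imwrite("pics/z_top.png",np.vstack([np.hstack(a[:2]),np.hstack(a[2:])]))
C=[(s,224,240),(s,347,282),(s,240,288),(s,182,310)]
a=[tile(im,x,y,40,46,7) for im,x,y in C]
cv2.imwrite("pics/z_scene.png",np.vstack([np.hstack(a[:2]),np.hstack(a[2:])])[:600*2])
def poly(im,box,lo,hi,eps):
    x0,y0,x1,y1=box
    hsv=cv2.cvtColor(im,cv2.COLOR_BGR2HSV)
    m=cv2.inRange(hsv,lo,hi); mm=np.zeros_like(m); mm[y0:y1,x0:x1]=m[y0:y1,x0:x1]
    mm=cv2.morphologyEx(mm,cv2.MORPH_CLOSE,np.ones((3,3)))
    c=max(cv2.findContours(mm,0,2)[0],key=cv2.contourArea)
    return cv2.contourArea(c),cv2.approxPolyDP(c,eps,True)[:,0].tolist(),cv2.minAreaRect(c)
for nm,im,b in[("pa top",t,(365,258,405,300)),("pb top",t,(305,146,347,186)),("pa sc",s,(222,238,266,278)),("pb sc",s,(345,282,388,326))]:
    print(nm,poly(im,b,(70,20,60),(110,255,255),2))
for nm,im,b in[("lv top",t,(387,200,427,236)),("lv sc",s,(240,285,280,330))]:
    print(nm,poly(im,b,(20,90,90),(40,255,255),2))
for nm,im,b in[("gr top",t,(447,203,490,242)),("gr sc",s,(182,310,220,360))]:
    print(nm,poly(im,b,(0,0,0),(180,255,45),1.5))
E
```

```text
pa top (382.0, [[375, 268], [376, 290], [393, 289], [390, 267]], ((383.28466796875, 278.2769470214844), (24.930980682373047, 17.3648624420166), 82.87498474121094))
pb top (310.0, [[337, 159], [315, 162], [317, 175], [338, 171]], ((326.85296630859375, 166.41175842285156), (15.279744148254395, 23.283418655395508), 75.96376037597656))
pa sc (351.0, [[235, 245], [230, 260], [246, 272], [256, 261]], ((240.9103240966797, 258.42413330078125), (26.366188049316406, 16.735776901245117), 40.23635482788086))
pb sc (449.5, [[372, 288], [364, 293], [350, 310], [365, 319], [379, 303]], ((366.5082092285156, 303.5901794433594), (18.43731117248535, 30.984928131103516), 39.80556869506836))
lv top (10.5, [[403, 216], [399, 219], [399, 226], [405, 221], [400, 221]], ((400.8536682128906, 220.81704711914062), (5.778429985046387, 9.370426177978516), 51.34019470214844))
lv sc (347.5, [[270, 294], [261, 294], [249, 317], [250, 323], [259, 324], [270, 301]], ((259.77728271484375, 308.417724609375), (12.081133842468262, 34.82461929321289), 25.463348388671875))
gr top (267.0, [[484, 214], [476, 217], [472, 215], [453, 223], [453, 227], [457, 234], [461, 235], [458, 234], [460, 229], [465, 233], [475, 228], [473, 226], [474, 221]], ((469.60003662109375, 222.70001220703125), (14.310833930969238, 33.541019439697266), 63.43495178222656))
gr sc (682.5, [[204, 313], [186, 333], [189, 342], [186, 349], [199, 355], [215, 335], [209, 330]], ((200.1199951171875, 334.84002685546875), (24.799999237060547, 39.60000228881836), 36.869895935058594))
```

View pics/z_top.png

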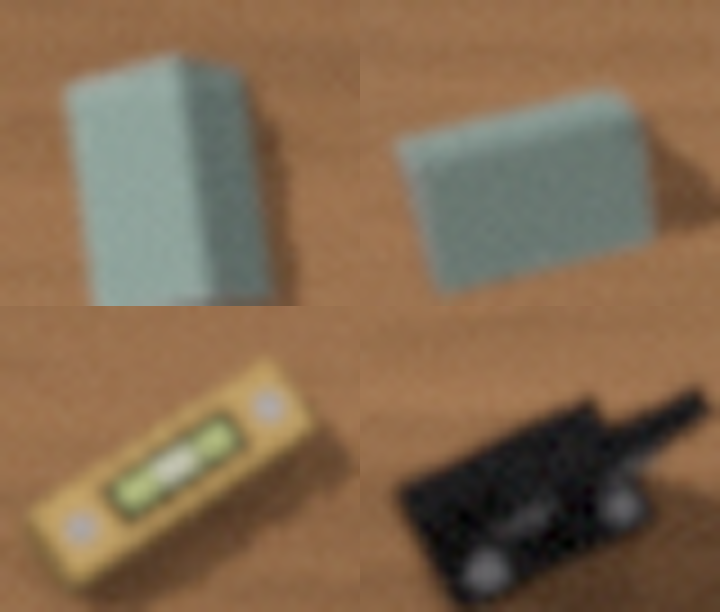

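View pics/z_scene.png

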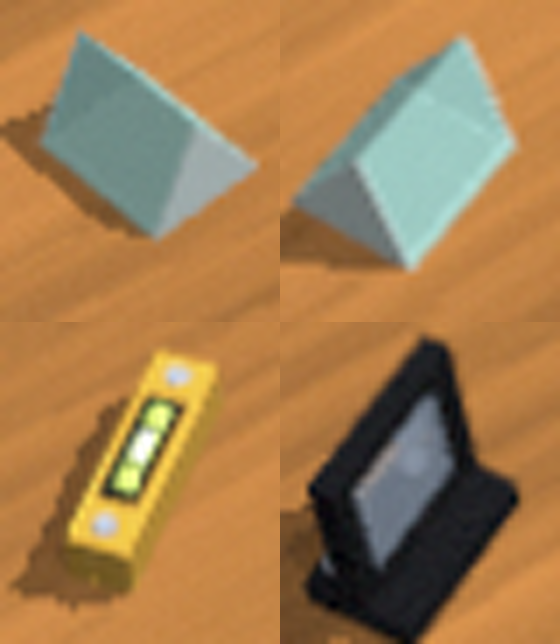

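```bash
python3 - <<'E'
from h import *
t=cv2.imread("pics/top0.png");s=cv2.imread("pics/scene0.png")
def tile(im,x,y,w,h,k=9): return cv2.resize(im[y:y+h,x:x+w],None,fx=k,fy=k,interpolation=cv2.INTER_CUBIC)
g=lambda a:np.clip(255*(a/255.)**0.5,0,255).astype(np.uint8)
cv2.imwrite("pics/z_g.png",np.hstack([g(tile(t,450,205,40,50,10)),g(tile(s,182,310,40,50,10))]))
cv2.imwrite("pics/z_pa.png",tile(t,365,258,40,40,12))
E
```

```text
(no output)
```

View pics/z_g.png

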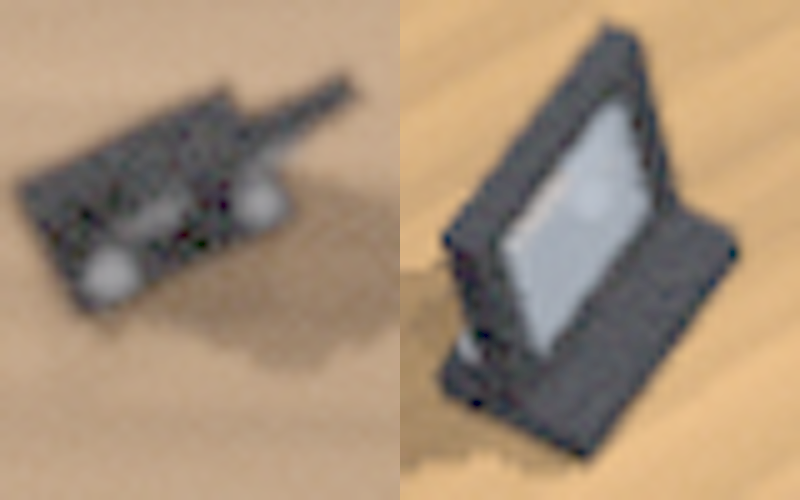

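View pics/z_pa.png

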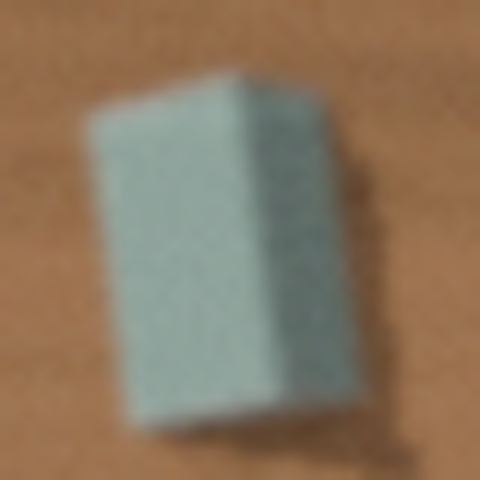

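```bash
cat > m.py <<'E'
from h import *
def px(U,k,x0,y0): U=np.asarray(U,float); return (U+.5)/k-.5+np.array([x0,y0])
np.set_printoptions(precision=1,suppress=True)
def show(n,v,U,k,o,z):
    P=ray(v,px(U,k,*o),z); print(n,v,'z',z,P[:,:2].tolist() if 0 else P[:,:2].round(1).tolist(), 'd',np.linalg.norm(np.diff(P[:,:2],axis=0),axis=1)); return P
def ctr(P): 
    d=P[1]-P[0]; print('   mid',P.mean(0)[:2],'dir',np.degrees(np.arctan2(d[1],d[0])).round(1))
r=show('pa ridge','scene',[[80,35],[197,125]],7,(224,240),33);ctr(r)
show('pa base','scene',[[42,143],[155,238],[257,163]],7,(224,240),0)
r=show('pa ridge','top',[[235,70],[280,405]],12,(365,258),33);ctr(r)
r=show('pa baseL','top',[[90,118],[130,430]],12,(365,258),0);ctr(r)
r=show('pb ridge','scene',[[182,37],[78,160]],7,(347,282),33);ctr(r)
show('pb base','scene',[[12,205],[130,268],[237,147]],7,(347,282),0)
show('pb base','top',[[87,293],[293,240]],9,(308,146),0)
r=show('lv dots','top',[[268,101],[80,221]],9,(387,200),18);ctr(r)
r=show('lv dots','scene',[[177,55],[105,202]],7,(240,288),18);ctr(r)
show('gr base','top',[[18,188],[85,310],[290,220]],10,(450,205),0)
show('gr base','scene',[[40,390],[190,458],[335,255]],10,(182,310),0)
r=show('gr frametop far','scene',[[205,22],[48,238]],10,(182,310),60);ctr(r)
r=show('gr frametop near','scene',[[237,35],[65,262]],10,(182,310),60);ctr(r)
E
python3 m.py
```

```text
pa ridge scene z 33 [[415.4, -201.2], [462.5, -193.2]] d [47.8]
   mid [ 439.  -197.2] dir 9.7
pa base scene z 0 [[416.2, -218.3], [464.3, -211.4], [458.7, -174.2]] d [48.7 37.7]
pa ridge top z 33 [[463.2, -194.0], [411.6, -201.1]] d [52.1]
   mid [ 437.4 -197.6] dir -172.2
pa baseL top z 0 [[459.6, -175.5], [409.8, -182.3]] d [50.3]
   mid [ 434.7 -178.9] dir -172.3
pb ridge scene z 33 [[653.8, -57.2], [667.8, -103.7]] d [48.5]
   mid [660.8 -80.5] dir -73.2
pb base scene z 0 [[650.9, -109.7], [684.6, -98.1], [672.1, -51.0]] d [35.7 48.8]
pb base top z 0 [[635.9, -65.0], [649.8, -110.5]] d [47.6]
lv dots top z 18 [[570.1, -259.4], [542.2, -218.2]] d [49.7]
   mid [ 556.1 -238.8] dir 124.1
lv dots scene z 18 [[542.3, -217.8], [570.1, -258.2]] d [49.1]
   mid [ 556.2 -238. ] dir -55.5
gr base top z 0 [[551.5, -333.6], [527.1, -346.4], [546.7, -389.1]] d [27.5 47. ]
gr base scene z 0 [[543.7, -386.6], [571.4, -372.3], [550.3, -330.6]] d [31.2 46.7]
gr frametop far scene z 60 [[535.3, -338.3], [558.0, -381.3]] d [48.7]
   mid [ 546.7 -359.8] dir -62.2
gr frametop near scene z 60 [[541.0, -335.2], [563.9, -381.3]] d [51.5]
   mid [ 552.4 -358.3] dir -63.6
```

```bash
python3 - <<'E'
from h import *
t=cv2.imread("pics/top0.png");s=cv2.imread("pics/scene0.png")
def tile(im,x,y,w,h,k=9): return cv2.resize(im[y:y+h,x:x+w],None,fx=k,fy=k,interpolation=cv2.INTER_CUBIC)
cv2.imwrite("pics/tr1.png",tile(t,165,135,112,60,7))
cv2.imwrite("pics/tr2.png",tile(t,170,188,112,60,7))
cv2.imwrite("pics/tr3.png",tile(t,148,255,112,45,7))
cv2.imwrite("pics/ts1.png",tile(s,330,150,100,80,7))
cv2.imwrite("pics/ts2.png",tile(s,390,190,112,105,5))
E
```

```text
(no output)
```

View pics/tr1.png

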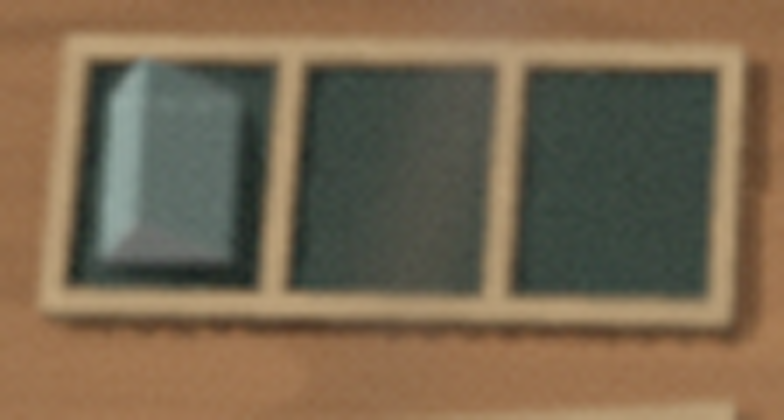

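View pics/tr2.png

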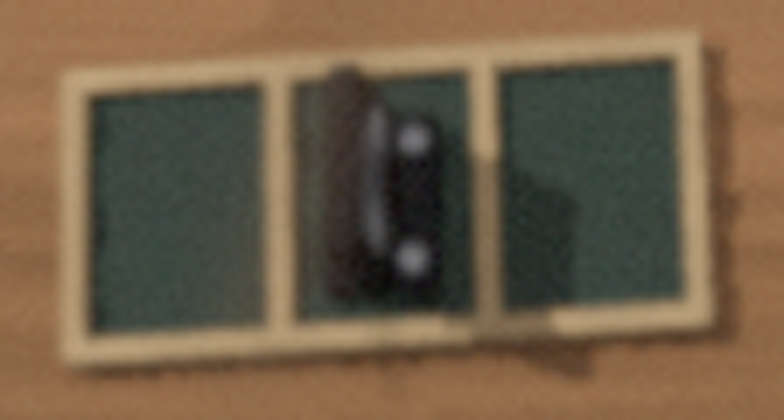

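View pics/tr3.png

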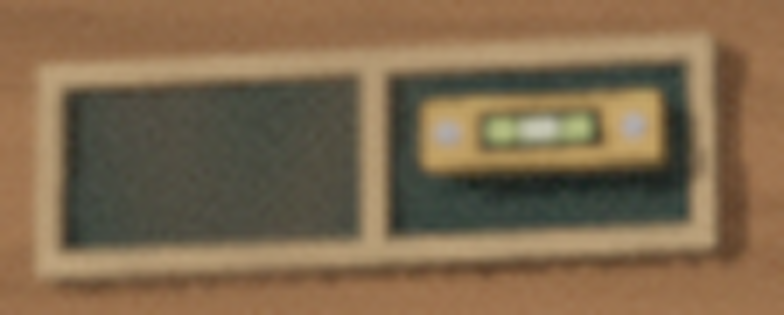

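View pics/ts1.png

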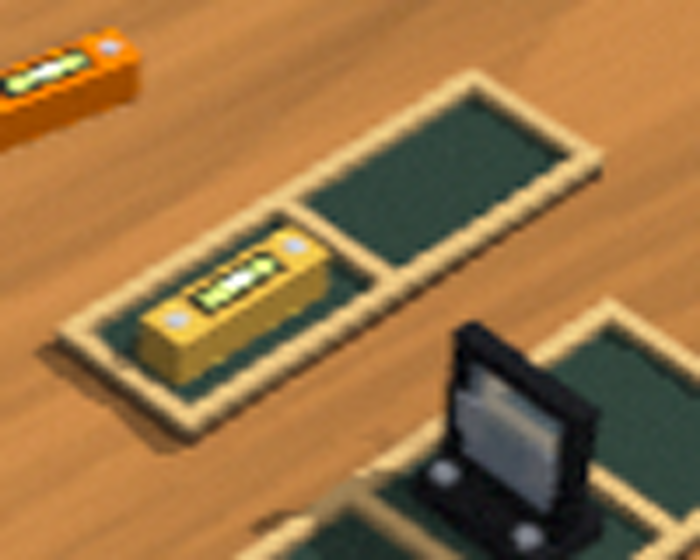

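View pics/ts2.png

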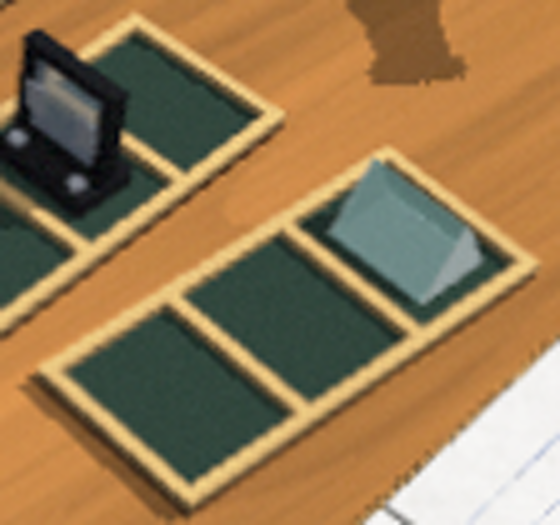

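```bash
cat > tr.py <<'E'
from m import *
print('----')
def tray(n,v,U,k,o,bays):
    P=ray(v,px(U,k,*o),9)[:,:2]; c=P.mean(0); d=(P[0]+P[3]-P[1]-P[2])/2; L=np.linalg.norm(d); d/=L
    e=(P[0]+P[1]-P[2]-P[3])/2; W=np.linalg.norm(e); e/=W
    print(n,v,'c',c,'L',L,'W',W,'yaw(y axis-90)',np.degrees(np.arctan2(d[1],d[0]))-90,np.degrees(np.arctan2(e[1],e[0])))
    for b in bays: print('   bay',b,c+d*b)
tray('prisms','top',[(68,36),(748,48),(730,325),(40,315)],7,(165,135),(64,0,-64))
tray('prisms','scene',[(535,265),(192,505),(38,372),(385,148)],5,(390,190),(64,0,-64))
tray('gratings','top',[(63,75),(697,30),(712,327),(65,362)],7,(170,188),(58,0,-58))
tray('levels','top',[(40,65),(712,35),(713,248),(36,278)],7,(148,255),(45,-45))
tray('levels','scene',[(605,155),(192,435),(60,332),(475,70)],7,(330,150),(45,-45))
r=show('stock lv dots','top',[[447,133],[633,127]],7,(148,255),22);ctr(r)
r=show('stock pr ridge','scene',[[375,160],[470,232]],5,(390,190),37);ctr(r)
r=show('orange','top',[[197,334],[230,341]],1,(0,0),18);ctr(r)
r=show('pink','top',[[490,327]],1,(0,0),18)
r=show('screws/ eraser/cap','top',[[437,275],[344,222],[325,272]],1,(0,0),10)
E
python3 tr.py|sed -n '/----/,$p'
```

```text
----
prisms top c [665.3 128.7] L 197.69553074047502 W 84.45812201883433 yaw(y axis-90) 0.38974881412714524 0.006236733607778731
   bay 64 [664.8 192.7]
   bay 0 [665.3 128.7]
   bay -64 [665.7  64.7]
prisms scene c [667.  129.3] L 195.91279083101304 W 82.58434016496511 yaw(y axis-90) 0.7853471155606542 0.7948270835517877
   bay 64 [666.1 193.3]
   bay 0 [667.  129.3]
   bay -64 [667.9  65.3]
gratings top c [551.1 113.4] L 179.14336973980116 W 83.76597130767438 yaw(y axis-90) 5.2833104355123055 5.642938772504008
   bay 58 [545.8 171.2]
   bay 0 [551.1 113.4]
   bay -58 [556.5  55.7]
levels top c [430.6 150.2] L 185.06309782198372 W 58.061412630737216 yaw(y axis-90) 4.442506836395353 3.7413232206496385
   bay 45 [427.1 195.1]
   bay -45 [434.1 105.3]
levels scene c [432.5 150.9] L 186.79012496195145 W 57.6435115516815 yaw(y axis-90) 5.195915610279513 4.125219102703537
   bay 45 [428.5 195.8]
   bay -45 [436.6 106.1]
stock lv dots top z 22 [[436.2, 127.3], [439.4, 77.5]] d [49.9]
   mid [437.8 102.4] dir -86.3
stock pr ridge scene z 37 [[642.7, 194.5], [692.8, 195.6]] d [50.1]
   mid [667.7 195. ] dir 1.3
orange top z 18 [[324.0, 147.8], [313.6, 85.9]] d [62.7]
   mid [318.8 116.8] dir -99.5
pink top z 18 [[349.3, -398.1]] d []
screws/ eraser/cap top z 10 [[446.7, -299.6], [545.2, -119.4], [447.0, -85.0]] d [205.4 104. ]
```

Candidates (top view):
- **Prisms:** loose at (383,279) and (327,167). Exclude the pink one at (490,327) and the stock one at (189,158).
- **Level:** yellow at (406,219). Exclude the orange one at (212,337) and the stock one at (226,273).
- **Grating:** the upright frame at (467,225). Exclude the black and brass connector at (437,275) and the stock one at (226,213).

The close crops confirmed these choices, and the measured sizes match (50/38 mm prism, 49 mm between the level's screws, 50 mm frame).

```bash
cat > go.py <<'E'
import sys
from h import *
from scipy.spatial.transform import Rotation as Ro
def go(x,y,z,psi):
    o=status.get_obs(); R0=np.array(o['ee_rot']); p=np.array(o['ee_pos']); a=np.radians(psi)
    R=np.array([[np.cos(a),np.sin(a),0],[np.sin(a),-np.cos(a),0],[0,0,-1]])
    print('now',p.round(1),'psi',np.degrees(np.arctan2(R0[1,0],R0[0,0])).round(1),'grip',round(o['grip_width'],1),'F',np.round(o['contact_force'],1),'t',round(o['clock'],2))
    print('row',(R0.T@(np.array([x,y,z])-p)/1000).round(4).tolist(),Ro.from_matrix(R0.T@R).as_rotvec().round(4).tolist())
if __name__=='__main__':
    go(*map(float,sys.argv[1:5]))
E
python3 go.py 438 -197 110 98.5
```

```text
now [ 214.6 -612.8  230.3] psi 19.3 grip 85.6 F [-0.  -0.8  0.1] t 0.1
row [0.3483, -0.3183, 0.121] [-0.002, -0.0016, -1.3822]
```

>>> drive_tool(plan=[[0.044,-0.04,0.015,0,0,-0.17,1],[0.087,-0.08,0.03,0,0,-0.345,1],[0.131,-0.12,0.045,0,0,-0.52,1],[0.174,-0.16,0.06,0,0,-0.69,1],[0.218,-0.2,0.075,0,0,-0.865,1],[0.26,-0.24,0.09,0,0,-1.035,1],[0.305,-0.28,0.105,-0.002,-0.002,-1.21,1],[0.348,-0.318,0.121,-0.002,-0.002,-1.382,1]], grip_force=30)

```text
clock: 1.1
ee_pos: [438.6, -195.7, 109.5]
ee_rot: [[-0.153, 0.988, 0.0], [0.988, 0.153, -0.0], [-0.0, 0.0, -1.0]]
contact_force: [1.2, -0.3, -1.2]
grip_width: 85.2
```

```bash
python3 go.py 438 -197 8 98.5; python3 - <<'E'
from h import *
for n in("scene","top"):
    s=snap(n); u=proj(n,[438,-197,30])[0].astype(int); print(u)
    x,y=max(u[0]-60,0),max(u[1]-60,0); crop(s,x,y,x+120,y+110,5,f"pics/a1{n}.png")
E
```

```text
now [ 438.6 -195.7  109.5] psi 98.8 grip 85.2 F [ 1.2 -0.3 -1.2] t 1.1
row [-0.0011, -0.0008, 0.1015] [0.0002, 0.0004, 0.0052]
[243 251]
[385 277]
```

View pics/a1scene.png

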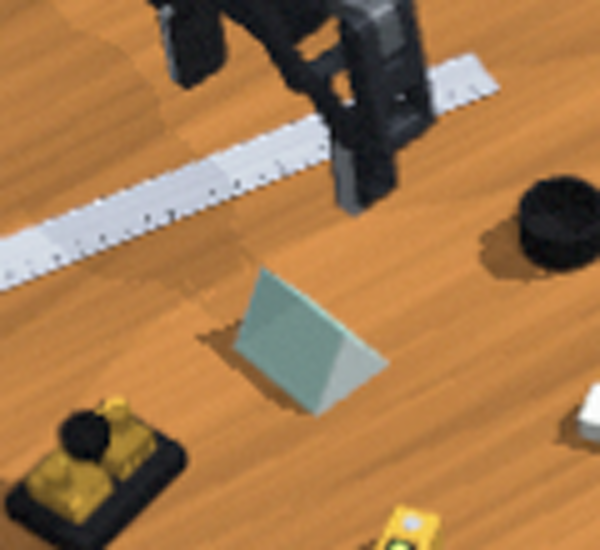

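View pics/a1top.png

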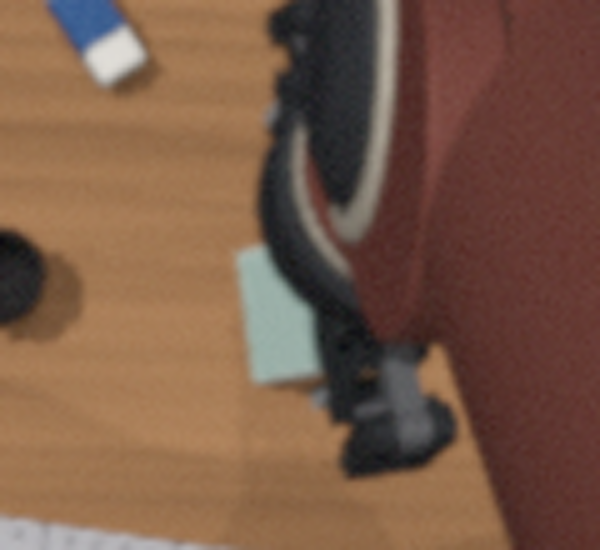

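The scene crop shows the open fingers, with tips at about (254,233) and (220,208), above and straddling the prism. Next I check the tip height and descend.

```bash
python3 - <<'E'
from m import *
print('---')
for z in(110,116,122): 
    r=show('tips','scene',[[345,212],[183,86]],5,(183,191),z);ctr(r)
E
python3 go.py 438 -197 8 98.6
```

```text
pa ridge scene z 33 [[415.4, -201.2], [462.5, -193.2]] d [47.8]
   mid [ 439.  -197.2] dir 9.7
pa base scene z 0 [[416.2, -218.3], [464.3, -211.4], [458.7, -174.2]] d [48.7 37.7]
pa ridge top z 33 [[463.2, -194.0], [411.6, -201.1]] d [52.1]
   mid [ 437.4 -197.6] dir -172.2
pa baseL top z 0 [[459.6, -175.5], [409.8, -182.3]] d [50.3]
   mid [ 434.7 -178.9] dir -172.3
pb ridge scene z 33 [[653.8, -57.2], [667.8, -103.7]] d [48.5]
   mid [660.8 -80.5] dir -73.2
pb base scene z 0 [[650.9, -109.7], [684.6, -98.1], [672.1, -51.0]] d [35.7 48.8]
pb base top z 0 [[635.9, -65.0], [649.8, -110.5]] d [47.6]
lv dots top z 18 [[570.1, -259.4], [542.2, -218.2]] d [49.7]
   mid [ 556.1 -238.8] dir 124.1
lv dots scene z 18 [[542.3, -217.8], [570.1, -258.2]] d [49.1]
   mid [ 556.2 -238. ] dir -55.5
gr base top z 0 [[551.5, -333.6], [527.1, -346.4], [546.7, -389.1]] d [27.5 47. ]
gr base scene z 0 [[543.7, -386.6], [571.4, -372.3], [550.3, -330.6]] d [31.2 46.7]
gr frametop far scene z 60 [[535.3, -338.3], [558.0, -381.3]] d [48.7]
   mid [ 546.7 -359.8] dir -62.2
gr frametop near scene z 60 [[541.0, -335.2], [563.9, -381.3]] d [51.5]
   mid [ 552.4 -358.3] dir -63.6
---
tips scene z 110 [[473.9, -193.1], [382.9, -206.5]] d [92.]
   mid [ 428.4 -199.8] dir -171.6
tips scene z 116 [[479.0, -195.8], [388.6, -209.1]] d [91.3]
   mid [ 433.8 -202.4] dir -171.6
tips scene z 122 [[484.0, -198.5], [394.4, -211.6]] d [90.6]
   mid [ 439.2 -205. ] dir -171.6
now [ 440.7 -189.5  109. ] psi 99.3 grip 85.6 F [ 0.  -0.7 -0. ] t 1.2
row [-0.0075, -0.0041, 0.1009] [0.0018, -0.0055, 0.0128]
```

>>> drive_tool(plan=[[-0.0075,-0.004,0.015,0.002,-0.005,0.013,1],[-0.0075,-0.004,0.04,0.002,-0.005,0.013,1],[-0.0075,-0.004,0.06,0.002,-0.005,0.013,1],[-0.0075,-0.004,0.06,0.002,-0.005,0.013,1]])

```text
clock: 1.7
ee_pos: [436.7, -197.2, 47.8]
ee_rot: [[-0.149, 0.989, -0.004], [0.989, 0.149, 0.001], [0.002, -0.004, -1.0]]
contact_force: [-0.1, 0.1, -0.0]
grip_width: 85.3
```

```bash
sed -i 's/^r=show\|^show/#&/' m.py; sed -i 's/;ctr(r)$//' m.py; python3 go.py 438 -197 8 98.6
```

```text
now [ 436.7 -197.2   47.8] psi 98.5 grip 85.3 F [-0.1  0.1 -0. ] t 1.7
row [-0.0001, 0.0015, 0.0398] [-0.0037, -0.002, -0.0009]
```

>>> drive_tool(plan=[[0,0.0015,0.02,-0.004,-0.002,0,1],[0,0.0015,0.036,-0.004,-0.002,0,1],[0,0.0015,0.04,-0.004,-0.002,0,1],[0,0.0015,0.04,-0.004,-0.002,0,0.7],[0,0.0015,0.04,-0.004,-0.002,0,0.5],[0,0.0015,0.04,-0.004,-0.002,0,0.4],[0,0.0015,0.04,-0.004,-0.002,0,0.4],[0,0.0015,0.04,-0.004,-0.002,0,0.4]], grip_force=40)

```text
clock: 2.7
ee_pos: [438.6, -197.2, 8.7]
ee_rot: [[-0.148, 0.989, 0.002], [0.989, 0.148, -0.001], [-0.001, 0.002, -1.0]]
contact_force: [-0.7, 0.6, 5.4]
grip_width: 48.8
```

```bash
python3 go.py 438 -197 8 98.6;python3 - <<'E'
from h import *
s=snap("scene"); crop(s,183,191,303,301,5,"pics/a2.png")
E
```

```text
now [ 438.6 -197.2    8.7] psi 98.5 grip 48.8 F [-0.7  0.6  5.4] t 2.7
row [0.0003, -0.0006, 0.0007] [0.0017, 0.0011, -0.0011]
```

View pics/a2.png

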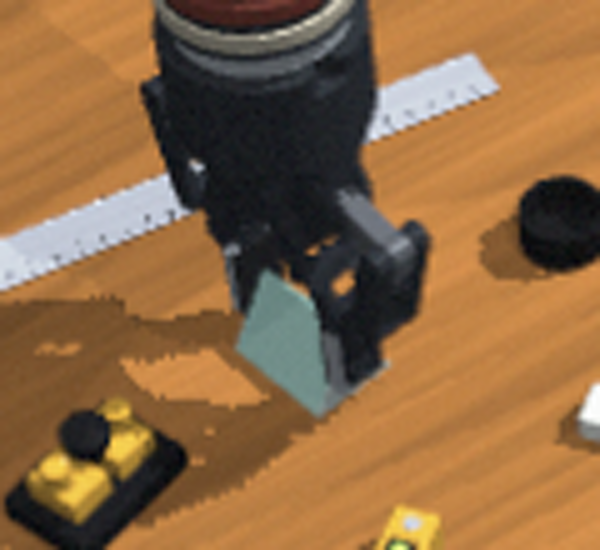

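The pads are on both ends of prism_a and the width reads 49 mm. Lifting.

>>> drive_tool(plan=[[0,0,-0.008,0.002,0.001,0,0.4],[0,0,-0.025,0.002,0.001,0,0.4],[0,0,-0.05,0.002,0.001,0,0.4],[0,0,-0.08,0.002,0.001,0,0.4],[0,0,-0.1,0.002,0.001,0,0.4],[0,0,-0.1,0.002,0.001,0,0.4]])

```text
clock: 3.5
ee_pos: [439.3, -197.5, 110.2]
ee_rot: [[-0.148, 0.989, 0.003], [0.989, 0.148, -0.002], [-0.002, 0.003, -1.0]]
contact_force: [0.2, -0.4, -1.8]
grip_width: 49.0
```

```bash
python3 go.py 666 129 110 90.6
```

```text
now [ 439.3 -197.5  110.2] psi 98.5 grip 49.0 F [ 0.2 -0.4 -1.8] t 3.5
row [0.2893, 0.2726, 0.0004] [0.003, 0.0019, 0.1382]
```

>>> drive_tool(plan=[[0.02,0.019,0,0,0,0.01,0.4],[0.058,0.054,0,0,0,0.03,0.4],[0.1,0.095,0,0,0,0.05,0.4],[0.145,0.136,0,0,0,0.07,0.4],[0.188,0.178,0,0,0,0.09,0.4],[0.23,0.217,0,0.002,0.002,0.11,0.4],[0.265,0.25,0,0.003,0.002,0.13,0.4],[0.284,0.268,0,0.003,0.002,0.138,0.4]])

```text
clock: 4.5
ee_pos: [662.1, 126.9, 108.6]
ee_rot: [[-0.014, 1.0, -0.002], [1.0, 0.014, 0.002], [0.002, -0.002, -1.0]]
contact_force: [-0.4, -0.6, -1.0]
grip_width: 49.1
```

>>> drive_tool(plan=[[0.004,0.004,0,0,0,0,0.4],[0.004,0.004,0,0,0,0,0.4],[0.004,0.004,0,0,0,0,0.4]])

```text
clock: 4.88
ee_pos: [665.4, 128.5, 108.1]
ee_rot: [[-0.012, 1.0, -0.004], [1.0, 0.012, -0.0], [-0.0, -0.004, -1.0]]
contact_force: [0.2, -0.3, -0.8]
grip_width: 49.1
```

```bash
python3 go.py 666 129 50 90.6;python3 - <<'E'
from h import *
s=snap("scene"); crop(s,380,130,510,250,5,"pics/a3.png");s=snap("top"); crop(s,165,100,295,210,5,"pics/a3t.png")
E
```

```text
now [665.4 128.5 108.1] psi 90.7 grip 49.1 F [ 0.2 -0.3 -0.8] t 4.88
row [0.0005, 0.0008, 0.0581] [-0.0035, 0.0004, 0.0015]
```

View pics/a3.png

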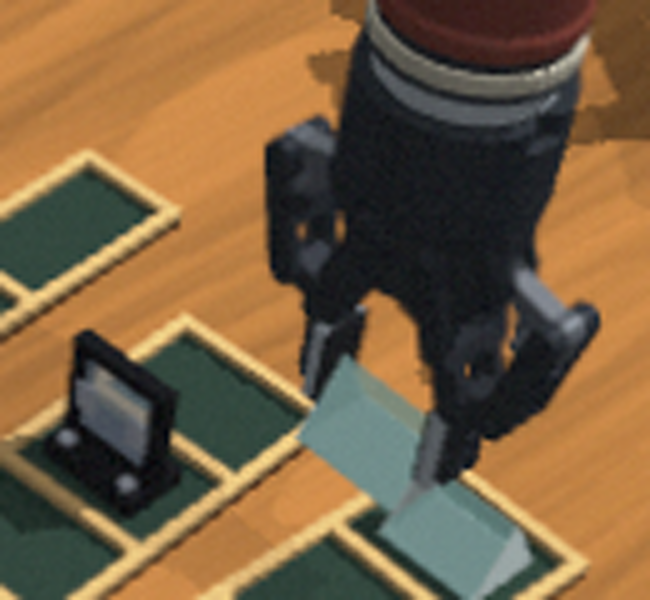

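View pics/a3t.png

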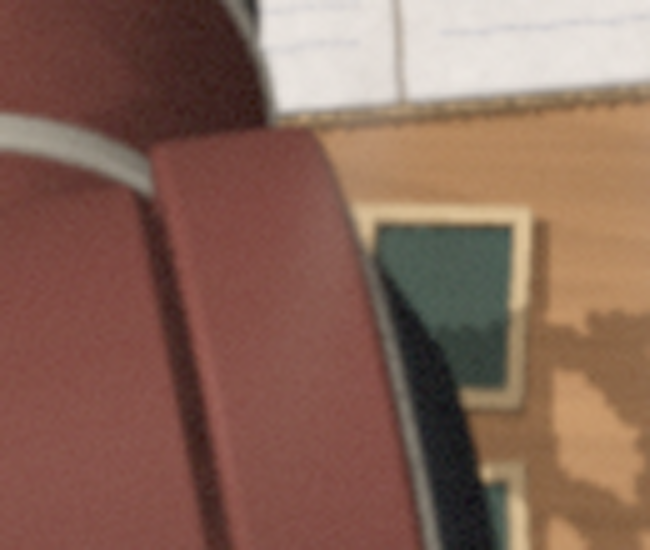

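The prism hangs level over the middle bay. Lowering.

>>> drive_tool(plan=[[0.0005,0.001,0.02,-0.0035,0,0.001,0.4],[0.0005,0.001,0.05,-0.0035,0,0.001,0.4],[0.0005,0.001,0.075,-0.0035,0,0.001,0.4],[0.0005,0.001,0.087,-0.0035,0,0.001,0.4],[0.0005,0.001,0.091,-0.0035,0,0.001,0.4],[0.0005,0.001,0.092,-0.0035,0,0.001,0.4]])

```text
clock: 5.72
ee_pos: [667.2, 129.5, 17.4]
ee_rot: [[-0.011, 1.0, 0.002], [1.0, 0.011, 0.001], [0.001, 0.002, -1.0]]
contact_force: [0.7, -0.2, -0.9]
grip_width: 48.9
```

```bash
python3 go.py 666 129 13 90.6;python3 - <<'E'
from h import *
s=snap("scene"); crop(s,390,160,500,260,6,"pics/a4.png")
E
```

```text
now [667.2 129.5  17.4] psi 90.6 grip 48.9 F [ 0.7 -0.2 -0.9] t 5.72
row [-0.0005, -0.0012, 0.0044] [0.0025, -0.0007, 0.0002]
```

View pics/a4.png

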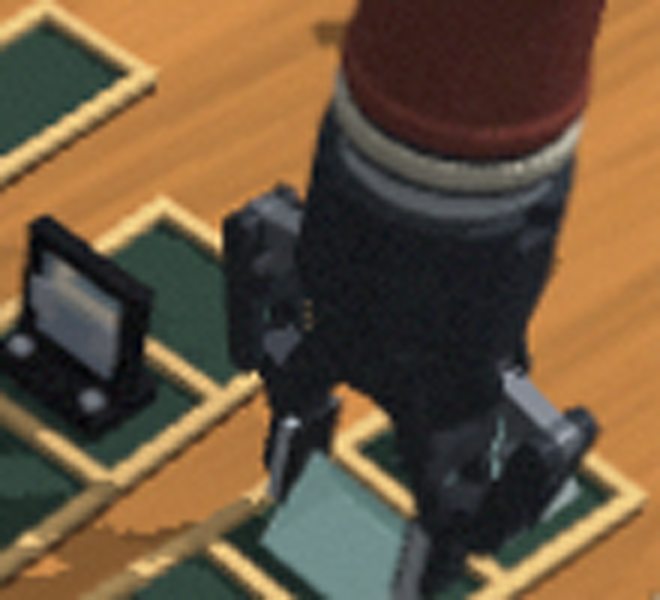

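>>> drive_tool(plan=[[-0.0005,-0.001,0.0015,0.0025,0,0,0.4],[-0.0005,-0.001,0.003,0.0025,0,0,0.4],[-0.0005,-0.001,0.0045,0.0025,0,0,0.4],[-0.0005,-0.001,0.0045,0.0025,0,0,0.4]])

```text
clock: 6.28
ee_pos: [666.2, 129.1, 12.9]
ee_rot: [[-0.011, 1.0, 0.0], [1.0, 0.011, 0.001], [0.001, 0.0, -1.0]]
contact_force: [-0.3, -0.4, -0.7]
grip_width: 49.0
```

>>> drive_tool(plan=[[0,0,0.0005,0,0,0,0.4],[0,0,0.001,0,0,0,0.4],[0,0,0.001,0,0,0,0.4]])

```text
clock: 6.65
ee_pos: [666.3, 129.1, 12.9]
ee_rot: [[-0.011, 1.0, 0.0], [1.0, 0.011, 0.001], [0.001, 0.0, -1.0]]
contact_force: [-2.3, -0.3, 4.4]
grip_width: 49.0
```

>>> drive_tool(plan=[[0,0,0,0,0,0,0.58],[0,0,0,0,0,0,0.62],[0,0,0,0,0,0,0.7],[0,0,-0.002,0,0,0,0.85],[0,0,-0.02,0,0,0,1],[0,0,-0.06,0,0,0,1],[0,0,-0.1,0,0,0,1],[0,0,-0.1,0,0,0,1]])

```text
clock: 7.65
ee_pos: [669.5, 130.2, 118.8]
ee_rot: [[-0.011, 1.0, 0.011], [1.0, 0.011, 0.003], [0.003, 0.011, -1.0]]
contact_force: [-0.2, -0.6, 0.1]
grip_width: 85.3
```

```bash
python3 go.py 661 -80.5 110 16.5
```

```text
now [669.5 130.2 118.8] psi 90.6 grip 85.3 F [-0.2 -0.6  0.1] t 7.65
row [-0.2106, -0.0108, 0.008] [0.0071, -0.0099, 1.2934]
```

>>> drive_tool(plan=[[-0.025,-0.001,0.001,0,0,0.15,1],[-0.05,-0.003,0.002,0,0,0.31,1],[-0.08,-0.005,0.003,0,0,0.48,1],[-0.11,-0.006,0.004,0.003,-0.005,0.65,1],[-0.14,-0.008,0.006,0.005,-0.008,0.82,1],[-0.17,-0.009,0.008,0.007,-0.01,0.99,1],[-0.195,-0.01,0.008,0.007,-0.01,1.16,1],[-0.21,-0.011,0.008,0.007,-0.01,1.293,1]])

```text
clock: 8.65
ee_pos: [660.1, -82.0, 109.9]
ee_rot: [[0.961, 0.278, -0.001], [0.278, -0.961, -0.001], [-0.001, 0.001, -1.0]]
contact_force: [-0.5, 0.6, -0.8]
grip_width: 85.3
```

```bash
python3 go.py 661 -80.5 45 16.5;python3 - <<'E'
from h import *
s=snap("scene"); crop(s,380,170,510,300,5,"pics/b0.png");s=snap("top"); crop(s,165,120,295,240,5,"pics/b0t.png"); crop(s,290,130,360,200,6,"pics/b0p.png")
E
```

```text
now [660.1 -82.  109.9] psi 16.1 grip 85.3 F [-0.5  0.6 -0.8] t 8.65
row [0.0013, -0.0012, 0.0649] [0.0008, 0.0012, -0.0061]
```

View pics/b0.png

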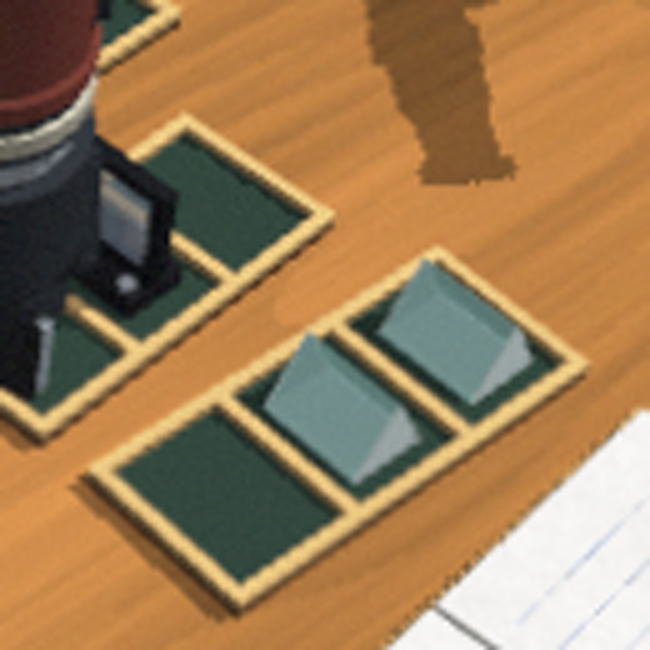

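View pics/b0t.png

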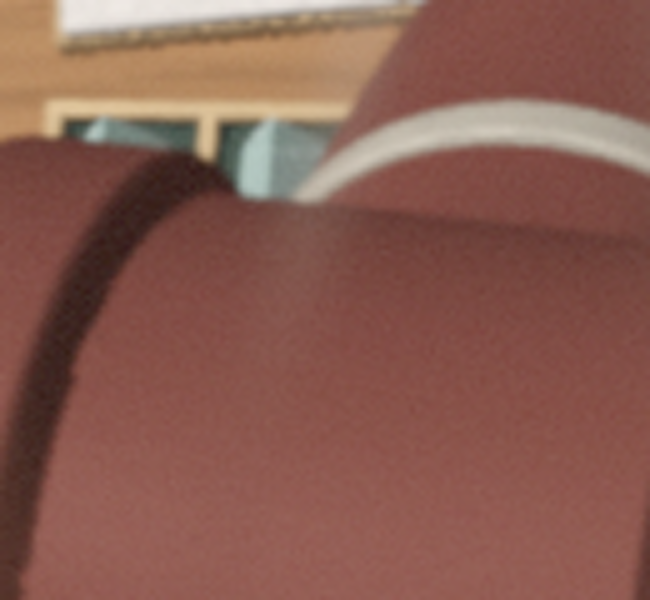

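prism_a lies flat in the middle bay, at crop (345,415). Next is prism_b.

>>> drive_tool(plan=[[0.0013,-0.001,0.01,0.001,0.001,-0.006,1],[0.0013,-0.001,0.035,0.001,0.001,-0.006,1],[0.0013,-0.001,0.058,0.001,0.001,-0.006,1],[0.0013,-0.001,0.063,0.001,0.001,-0.006,1],[0.0013,-0.001,0.063,0.001,0.001,-0.006,1]])

```text
clock: 9.38
ee_pos: [661.0, -80.9, 46.6]
ee_rot: [[0.958, 0.288, -0.001], [0.288, -0.958, -0.001], [-0.001, 0.0, -1.0]]
contact_force: [-0.0, 0.8, 0.5]
grip_width: 85.3
```

```bash
python3 go.py 661 -80.5 8 16.5;python3 - <<'E'
from h import *
s=snap("scene"); crop(s,310,230,430,340,5,"pics/b1.png")
E
```

```text
now [661.  -80.9  46.6] psi 16.8 grip 85.3 F [-0.   0.8  0.5] t 9.38
row [0.0002, -0.0004, 0.0386] [0.0004, 0.0009, 0.0045]
```

View pics/b1.png

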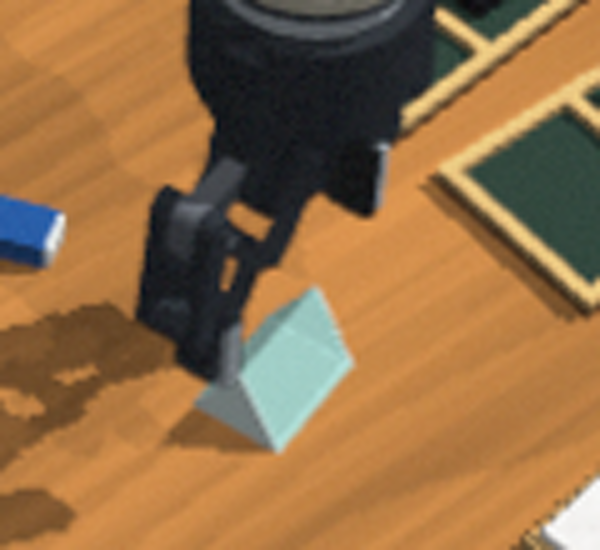

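>>> drive_tool(plan=[[0,0,0.02,0,0.001,0.004,1],[0,0,0.035,0,0.001,0.004,1],[0,0,0.038,0,0.001,0.004,1],[0,0,0.038,0,0.001,0.004,0.7],[0,0,0.038,0,0.001,0.004,0.5],[0,0,0.038,0,0.001,0.004,0.4],[0,0,0.038,0,0.001,0.004,0.4],[0,0,0.038,0,0.001,0.004,0.4]])

```text
clock: 10.42
ee_pos: [662.2, -81.4, 10.2]
ee_rot: [[0.959, 0.284, 0.003], [0.284, -0.959, -0.001], [0.003, 0.002, -1.0]]
contact_force: [0.1, -0.4, 4.0]
grip_width: 49.1
```

>>> drive_tool(plan=[[0,0,-0.008,0,0,0,0.4],[0,0,-0.025,0,0,0,0.4],[0,0,-0.05,0,0,0,0.4],[0,0,-0.08,0,0,0,0.4],[0,0,-0.1,0,0,0,0.4],[0,0,-0.1,0,0,0,0.4]])

```text
clock: 11.18
ee_pos: [663.4, -81.5, 113.1]
ee_rot: [[0.959, 0.284, 0.009], [0.284, -0.959, -0.002], [0.008, 0.004, -1.0]]
contact_force: [-0.7, -1.0, -1.5]
grip_width: 48.8
```

```bash
python3 go.py 666.7 65 110 90.6;python3 - <<'E'
from h import *
s=snap("scene"); crop(s,310,190,430,300,5,"pics/b2.png")
E
```

```text
now [663.4 -81.5 113.1] psi 16.5 grip 48.8 F [-0.7 -1.  -1.5] t 11.18
row [0.0448, -0.1396, 0.0029] [0.0084, -0.0041, -1.2934]
```

View pics/b2.png

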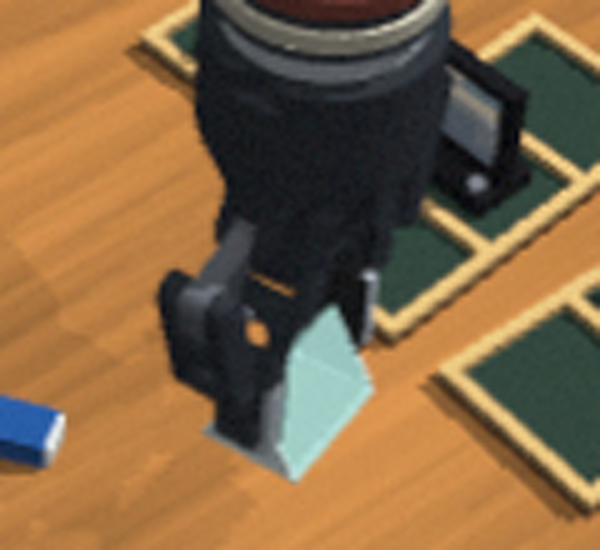

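>>> drive_tool(plan=[[0.003,-0.01,0,0,0,-0.1,0.4],[0.01,-0.03,0,0,0,-0.27,0.4],[0.016,-0.05,0,0,0,-0.45,0.4],[0.024,-0.075,0,0.002,0,-0.63,0.4],[0.032,-0.1,0.001,0.004,-0.002,-0.81,0.4],[0.039,-0.12,0.002,0.006,-0.004,-0.99,0.4],[0.043,-0.134,0.003,0.008,-0.004,-1.16,0.4],[0.045,-0.14,0.003,0.008,-0.004,-1.28,0.4]])

```text
clock: 12.22
ee_pos: [664.3, 67.2, 106.5]
ee_rot: [[-0.003, 1.0, -0.006], [1.0, 0.003, 0.001], [0.001, -0.006, -1.0]]
contact_force: [-0.5, -0.8, -0.3]
grip_width: 48.8
```

```bash
python3 go.py 666.7 65 18 90.6
```

```text
now [664.3  67.2 106.5] psi 90.2 grip 48.8 F [-0.5 -0.8 -0.3] t 12.22
row [-0.0023, 0.003, 0.0885] [-0.0064, -0.0011, -0.0071]
```

>>> drive_tool(plan=[[-0.002,0.003,0.01,-0.006,-0.001,-0.007,0.4],[-0.002,0.003,0.035,-0.006,-0.001,-0.007,0.4],[-0.002,0.003,0.06,-0.006,-0.001,-0.007,0.4],[-0.002,0.003,0.078,-0.006,-0.001,-0.007,0.4],[-0.002,0.003,0.086,-0.006,-0.001,-0.007,0.4],[-0.002,0.003,0.087,-0.006,-0.001,-0.007,0.4],[-0.002,0.003,0.087,-0.006,-0.001,-0.007,0.4]])

```text
clock: 13.1
ee_pos: [667.5, 65.4, 20.3]
ee_rot: [[-0.01, 1.0, 0.001], [1.0, 0.01, 0.0], [0.0, 0.001, -1.0]]
contact_force: [-0.1, -0.6, -1.0]
grip_width: 49.2
```

```bash
python3 go.py 666.7 65 14.2 90.6;python3 - <<'E'
from h import *
s=snap("scene"); crop(s,380,170,500,280,5,"pics/b3.png")
E
```

```text
now [667.5  65.4  20.3] psi 90.6 grip 49.2 F [-0.1 -0.6 -1. ] t 13.1
row [-0.0004, -0.0008, 0.0061] [0.0013, -0.0003, -0.0004]
```

View pics/b3.png

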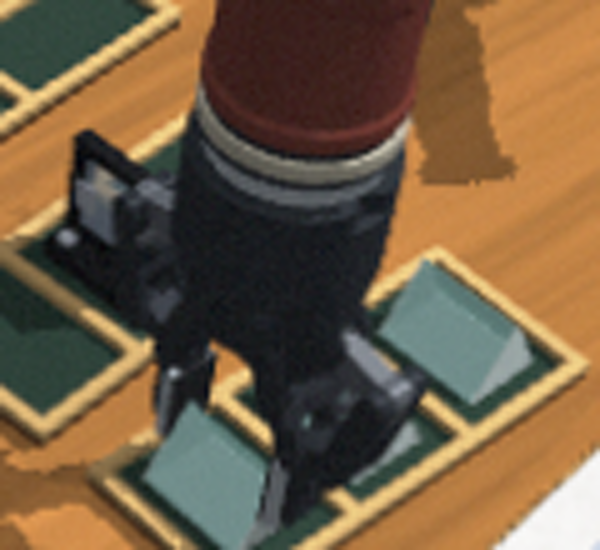

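>>> drive_tool(plan=[[0,-0.001,0.002,0.001,0,0,0.4],[0,-0.001,0.004,0.001,0,0,0.4],[0,-0.001,0.0058,0.001,0,0,0.4],[0,-0.001,0.0062,0.001,0,0,0.4],[0,-0.001,0.0065,0.001,0,0,0.4]])

```text
clock: 13.78
ee_pos: [666.4, 65.4, 14.3]
ee_rot: [[-0.01, 1.0, 0.0], [1.0, 0.01, 0.0], [0.0, 0.0, -1.0]]
contact_force: [-2.2, 0.4, 3.0]
grip_width: 49.1
```

In contact at the expected height. Releasing.

>>> drive_tool(plan=[[0,0,0,0,0,0,0.58],[0,0,0,0,0,0,0.62],[0,0,0,0,0,0,0.7],[0,0,-0.002,0,0,0,0.85],[0,0,-0.02,0,0,0,1],[0,0,-0.06,0,0,0,1],[0,0,-0.1,0,0,0,1],[0,0,-0.125,0,0,0,1]])

```text
clock: 14.78
ee_pos: [667.7, 65.7, 143.4]
ee_rot: [[-0.01, 1.0, 0.005], [1.0, 0.01, 0.001], [0.001, 0.005, -1.0]]
contact_force: [0.3, -0.3, -0.7]
grip_width: 85.2
```

```bash
python3 go.py 549 -360 140 26.5
```

```text
now [667.7  65.7 143.4] psi 90.6 grip 85.2 F [ 0.3 -0.3 -0.7] t 14.78
row [-0.4245, -0.123, 0.0023] [0.0043, -0.0039, 1.1183]
```

>>> drive_tool(plan=[[-0.04,-0.012,0,0,0,0.12,1],[-0.095,-0.028,0,0,0,0.26,1],[-0.15,-0.044,0,0,0,0.41,1],[-0.21,-0.06,0,0,0,0.56,1],[-0.27,-0.078,0,0.002,-0.002,0.71,1],[-0.33,-0.095,0.001,0.004,-0.004,0.86,1],[-0.385,-0.112,0.002,0.004,-0.004,1.0,1],[-0.418,-0.122,0.002,0.004,-0.004,1.11,1]])

```text
clock: 15.78
ee_pos: [548.2, -357.9, 141.9]
ee_rot: [[0.895, 0.446, 0.001], [0.446, -0.895, -0.003], [-0.001, 0.003, -1.0]]
contact_force: [-0.6, -0.4, -0.1]
grip_width: 85.7
```

>>> drive_tool(plan=[[-0.003,-0.001,0,0,0,0,1],[-0.003,-0.001,0,0,0,0,1]])

```text
clock: 16.02
ee_pos: [545.6, -357.2, 142.9]
ee_rot: [[0.894, 0.448, 0.003], [0.448, -0.894, -0.002], [0.001, 0.003, -1.0]]
contact_force: [0.2, 0.1, 0.5]
grip_width: 85.1
```

```bash
python3 go.py 549 -360 75 26.5;python3 - <<'E'
from h import *
s=snap("scene"); crop(s,150,230,280,360,5,"pics/g0.png"); crop(s,380,170,510,300,5,"pics/g0p.png")
E
```

```text
now [ 545.6 -357.2  142.9] psi 26.6 grip 85.1 F [0.2 0.1 0.5] t 16.02
row [0.0017, 0.0038, 0.0679] [0.0031, -0.0014, 0.002]
```

View pics/g0.png

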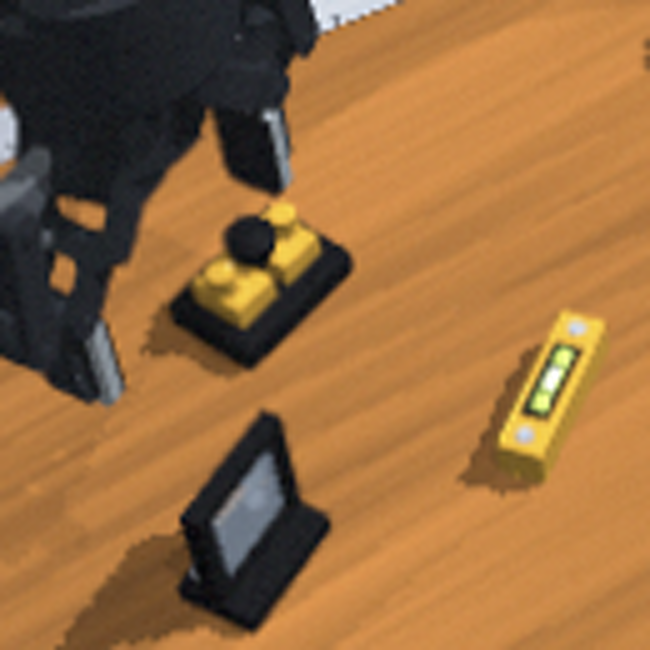

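View pics/g0p.png

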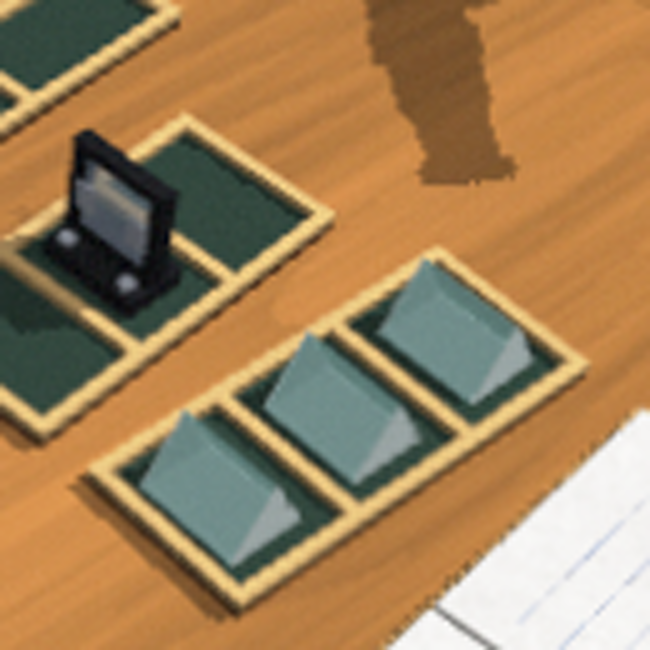

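All three prisms sit flat in their bays. The grating at crop (250,530) is undisturbed. Descending on it.

>>> drive_tool(plan=[[0.0017,0.004,0.01,0.003,-0.001,0.002,1],[0.0017,0.004,0.035,0.003,-0.001,0.002,1],[0.0017,0.004,0.058,0.003,-0.001,0.002,1],[0.0017,0.004,0.066,0.003,-0.001,0.002,1],[0.0017,0.004,0.068,0.003,-0.001,0.002,1]])

```text
clock: 16.7
ee_pos: [550.3, -358.0, 74.2]
ee_rot: [[0.893, 0.449, 0.0], [0.449, -0.893, 0.002], [0.001, -0.002, -1.0]]
contact_force: [0.5, 0.9, 0.6]
grip_width: 84.8
```

```bash
python3 go.py 549 -359.5 28 26.5;python3 - <<'E'
from h import *
s=snap("scene"); crop(s,150,260,260,370,5,"pics/g1.png")
E
```

```text
now [ 550.3 -358.    74.2] psi 26.7 grip 84.8 F [0.5 0.9 0.6] t 16.7
row [-0.0019, 0.0008, 0.0462] [-0.0015, -0.001, 0.0032]
```

View pics/g1.png

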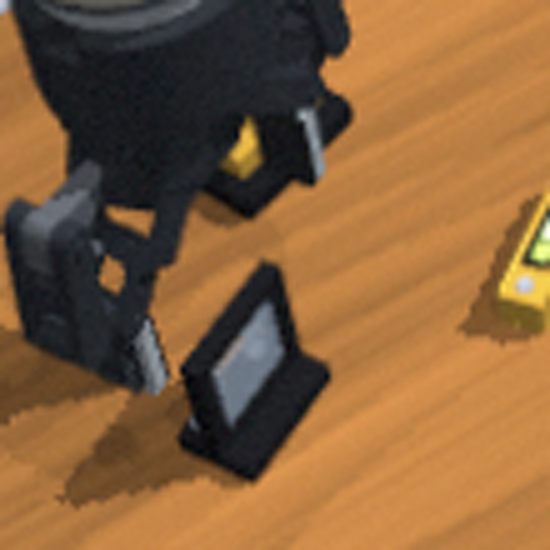

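>>> drive_tool(plan=[[-0.001,0.0008,0.015,-0.0015,-0.001,0.003,1],[-0.001,0.0008,0.032,-0.0015,-0.001,0.003,1],[-0.001,0.0008,0.045,-0.0015,-0.001,0.003,1],[-0.001,0.0008,0.046,-0.0015,-0.001,0.003,1],[-0.001,0.0008,0.046,-0.0015,-0.001,0.003,1]])

```text
clock: 17.38
ee_pos: [550.1, -359.7, 28.6]
ee_rot: [[0.895, 0.446, 0.001], [0.446, -0.895, -0.001], [0.0, 0.001, -1.0]]
contact_force: [0.6, 0.0, 0.0]
grip_width: 85.3
```

```bash
python3 go.py 549 -359.5 28 26.5;python3 - <<'E'
from h import *
s=snap("scene"); crop(s,150,260,260,370,5,"pics/g2.png")
E
```

```text
now [ 550.1 -359.7   28.6] psi 26.5 grip 85.3 F [0.6 0.  0. ] t 17.38
row [-0.0009, -0.0006, 0.0006] [0.001, -0.0004, -0.0003]
```

View pics/g2.png

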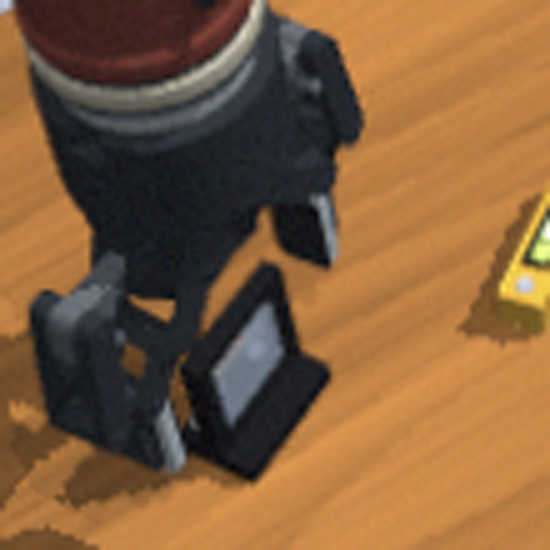

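>>> drive_tool(plan=[[-0.0005,0,0,0.001,0,0,0.7],[-0.0005,0,0,0.001,0,0,0.5],[-0.0005,0,0,0.001,0,0,0.4],[-0.0005,0,0,0.001,0,0,0.4],[-0.0005,0,0,0.001,0,0,0.4],[-0.0005,0,0,0.001,0,0,0.4]])

```text
clock: 18.18
ee_pos: [550.3, -360.3, 29.7]
ee_rot: [[0.895, 0.446, 0.002], [0.446, -0.895, -0.001], [0.002, 0.002, -1.0]]
contact_force: [0.5, -0.7, 5.4]
grip_width: 49.0
```

>>> drive_tool(plan=[[0,0,-0.008,0,0,0,0.4],[0,0,-0.025,0,0,0,0.4],[0,0,-0.05,0,0,0,0.4],[0,0,-0.08,0,0,0,0.4],[0,0,-0.115,0,0,0,0.4],[0,0,-0.12,0,0,0,0.4],[0,0,-0.12,0,0,0,0.4]])

```text
clock: 19.05
ee_pos: [549.7, -360.0, 149.7]
ee_rot: [[0.895, 0.446, 0.002], [0.446, -0.895, -0.001], [0.001, 0.001, -1.0]]
contact_force: [-0.8, -0.9, -1.3]
grip_width: 49.3
```

```bash
python3 go.py 557 56 150 95.4;python3 - <<'E'
from h import *
s=snap("scene"); crop(s,130,210,260,330,5,"pics/g3.png")
E
```

```text
now [ 549.7 -360.   149.7] psi 26.5 grip 49.3 F [-0.8 -0.9 -1.3] t 19.05
row [0.192, -0.3691, -0.0006] [0.0021, -0.0002, -1.2028]
```

View pics/g3.png

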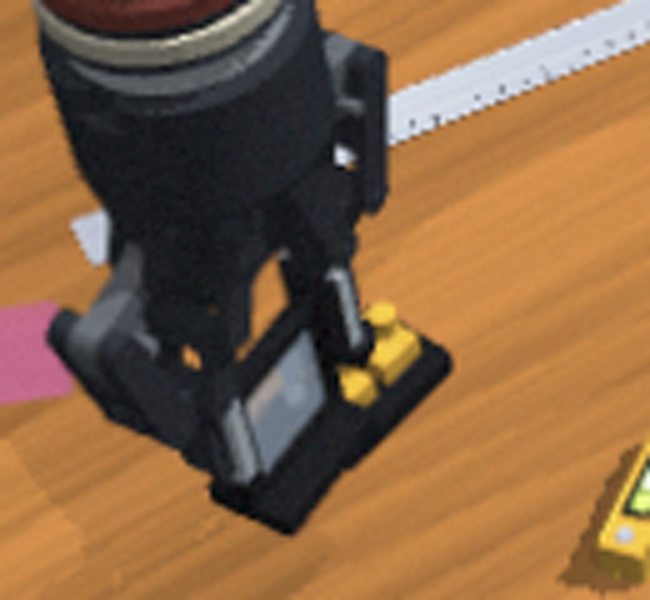

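The grating is held upright. Carrying it to the empty near bay.

>>> drive_tool(plan=[[0.008,-0.016,0,0,0,-0.06,0.4],[0.026,-0.05,0,0,0,-0.17,0.4],[0.048,-0.092,0,0,0,-0.31,0.4],[0.072,-0.138,0,0,0,-0.46,0.4],[0.096,-0.185,0,0,0,-0.61,0.4],[0.12,-0.231,0,0,0,-0.76,0.4],[0.144,-0.277,0,0.001,0,-0.91,0.4],[0.164,-0.316,0,0.002,0,-1.04,0.4]])

```text
clock: 20.1
ee_pos: [553.6, 0.3, 148.0]
ee_rot: [[0.059, 0.998, -0.004], [0.998, -0.059, 0.003], [0.003, -0.004, -1.0]]
contact_force: [0.5, 0.1, -0.7]
grip_width: 49.2
```

```bash
python3 go.py 557 56 150 95.4
```

```text
now [5.536e+02 3.000e-01 1.480e+02] psi 86.6 grip 49.2 F [ 0.5  0.1 -0.7] t 20.1
row [0.0558, 0.0002, -0.0019] [-0.0037, -0.0029, -0.1531]
```

>>> drive_tool(plan=[[0.03,0,-0.002,-0.003,-0.003,-0.08,0.4],[0.048,0,-0.002,-0.003,-0.003,-0.13,0.4],[0.055,0,-0.002,-0.004,-0.003,-0.153,0.4],[0.056,0,-0.002,-0.004,-0.003,-0.153,0.4],[0.056,0,-0.002,-0.004,-0.003,-0.153,0.4]])

```text
clock: 20.72
ee_pos: [556.9, 54.3, 149.9]
ee_rot: [[-0.091, 0.996, -0.0], [0.996, 0.091, -0.001], [-0.001, -0.0, -1.0]]
contact_force: [-0.3, -1.2, -1.6]
grip_width: 49.1
```

```bash
python3 go.py 557 56 40 95.4;python3 - <<'E'
from h import *
s=snap("scene"); crop(s,310,130,440,260,5,"pics/g4.png");s=snap("top"); crop(s,150,170,290,290,5,"pics/g4t.png")
E
```

```text
now [556.9  54.3 149.9] psi 95.2 grip 49.1 F [-0.3 -1.2 -1.6] t 20.73
row [0.0018, 0.0003, 0.1099] [-0.0002, 0.0014, -0.0029]
```

View pics/g4.png

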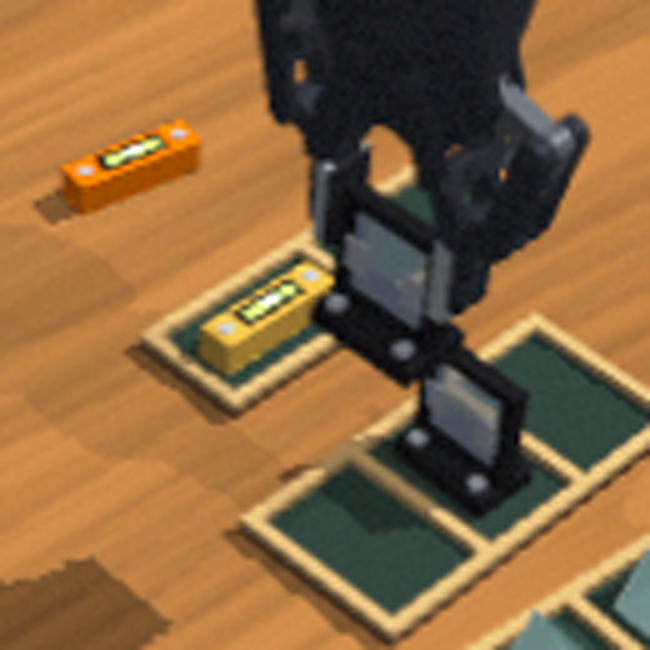

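>>> drive_tool(plan=[[0.0018,0,0.012,0,0.001,-0.003,0.4],[0.0018,0,0.036,0,0.001,-0.003,0.4],[0.0018,0,0.062,0,0.001,-0.003,0.4],[0.0018,0,0.086,0,0.001,-0.003,0.4],[0.0018,0,0.1,0,0.001,-0.003,0.4],[0.0018,0,0.106,0,0.001,-0.003,0.4],[0.0018,0,0.107,0,0.001,-0.003,0.4]])

```text
clock: 21.7
ee_pos: [557.0, 56.3, 43.0]
ee_rot: [[-0.094, 0.996, 0.0], [0.996, 0.094, 0.0], [0.0, 0.0, -1.0]]
contact_force: [0.1, 0.6, -0.3]
grip_width: 49.2
```

```bash
python3 go.py 557 56 33.7 95.4;python3 - <<'E'
from h import *
s=snap("scene"); crop(s,340,150,450,260,6,"pics/g5.png")
E
```

```text
now [557.   56.3  43. ] psi 95.4 grip 49.2 F [ 0.1  0.6 -0.3] t 21.7
row [-0.0003, 0.0, 0.0093] [0.0003, -0.0, 0.0004]
```

View pics/g5.png

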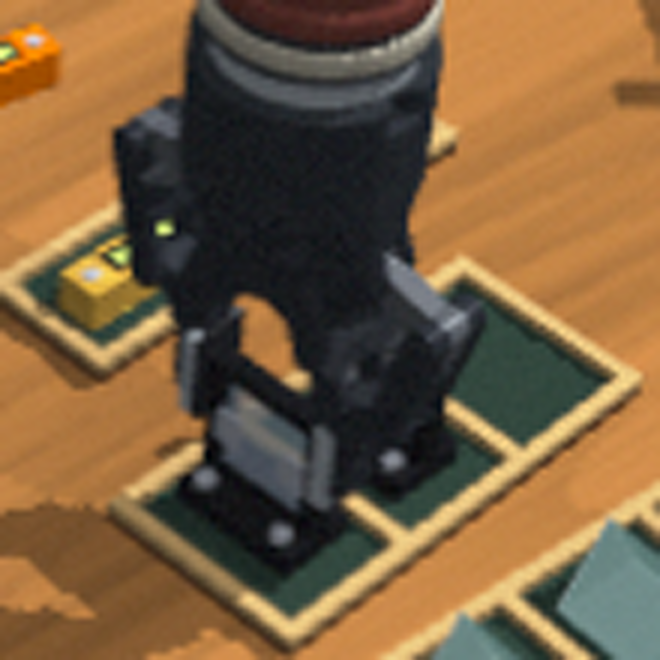

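>>> drive_tool(plan=[[0,0,0.003,0,0,0,0.4],[0,0,0.006,0,0,0,0.4],[0,0,0.008,0,0,0,0.4],[0,0,0.0092,0,0,0,0.4],[0,0,0.0097,0,0,0,0.4]])

```text
clock: 22.38
ee_pos: [557.1, 56.3, 33.7]
ee_rot: [[-0.095, 0.996, 0.001], [0.996, 0.095, -0.0], [-0.0, 0.001, -1.0]]
contact_force: [-1.1, -0.4, 3.1]
grip_width: 49.0
```

>>> drive_tool(plan=[[0,0,0,0,0,0,0.58],[0,0,0,0,0,0,0.62],[0,0,0,0,0,0,0.7],[0,0,0,0,0,0,0.85],[0,0,-0.01,0,0,0,1],[0,0,-0.04,0,0,0,1],[0,0,-0.08,0,0,0,1],[0,0,-0.11,0,0,0,1]])

```text
clock: 23.38
ee_pos: [557.6, 56.5, 146.1]
ee_rot: [[-0.095, 0.996, 0.003], [0.996, 0.095, 0.0], [0.0, 0.003, -1.0]]
contact_force: [0.4, 0.3, 0.2]
grip_width: 85.4
```

```bash
python3 go.py 556 -238.5 110 124.3
```

```text
now [557.6  56.5 146.1] psi 95.4 grip 85.4 F [0.4 0.3 0.2] t 23.38
row [-0.2936, -0.0296, 0.0359] [0.0029, 0.0006, -0.5039]
```

>>> drive_tool(plan=[[-0.025,-0.003,0,0,0,-0.04,1],[-0.065,-0.007,0,0,0,-0.11,1],[-0.11,-0.011,0,0,0,-0.19,1],[-0.155,-0.016,0.01,0,0,-0.27,1],[-0.2,-0.02,0.02,0,0,-0.35,1],[-0.245,-0.025,0.03,0.002,0,-0.43,1],[-0.277,-0.028,0.035,0.003,0,-0.48,1],[-0.291,-0.0295,0.036,0.003,0,-0.504,1]])

```text
clock: 24.38
ee_pos: [554.9, -239.5, 109.8]
ee_rot: [[-0.561, 0.828, -0.001], [0.828, 0.561, -0.002], [-0.001, -0.002, -1.0]]
contact_force: [0.1, 0.4, 0.2]
grip_width: 85.5
```

>>> drive_tool(plan=[[-0.001,0,0,0,0,0,0.6],[-0.001,0,0,0,0,0,0.6]])

```text
clock: 24.62
ee_pos: [555.6, -239.7, 110.3]
ee_rot: [[-0.561, 0.828, -0.0], [0.828, 0.561, -0.002], [-0.001, -0.001, -1.0]]
contact_force: [-0.7, 0.8, 1.0]
grip_width: 52.2
```

```bash
python3 go.py 556 -238.5 40 124.3;python3 - <<'E'
from h import *
s=snap("scene"); crop(s,200,220,320,340,5,"pics/l0.png"); crop(s,330,140,500,290,4,"pics/l0p.png")
E
```

```text
now [ 555.6 -239.7  110.3] psi 124.1 grip 52.2 F [-0.7  0.8  1. ] t 24.62
row [0.0008, 0.0011, 0.0703] [-0.0013, 0.0014, -0.0033]
```

View pics/l0.png

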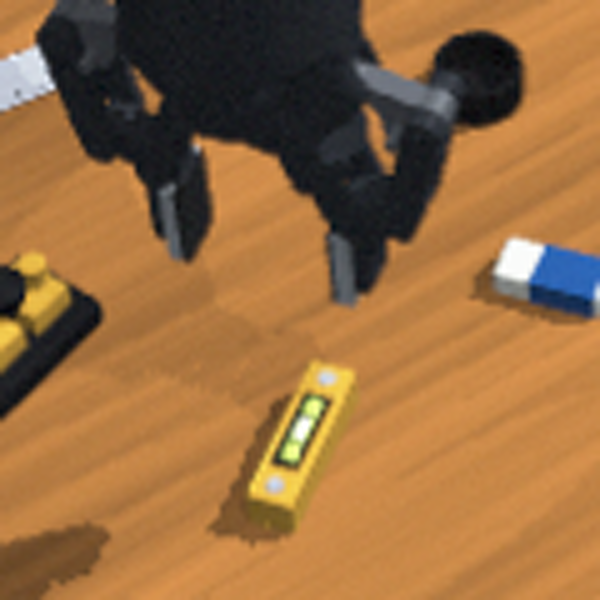

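View pics/l0p.png

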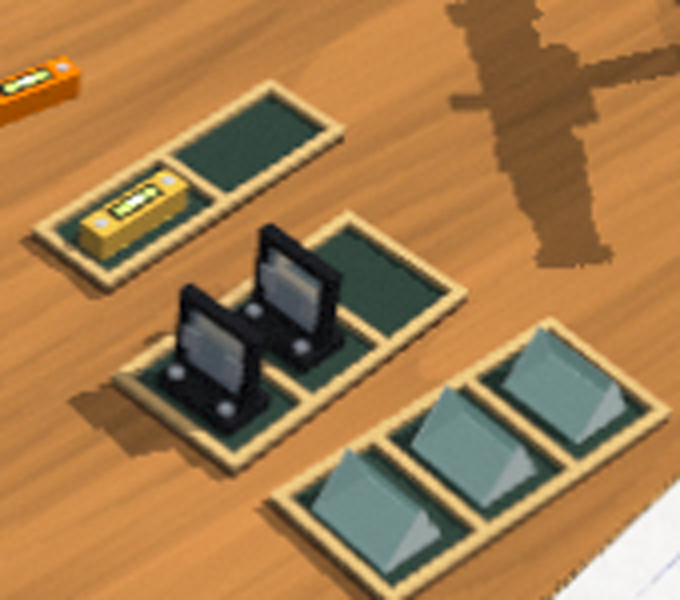

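The grating stands flat in its bay, at crop (210,375). Next is the level.

>>> drive_tool(plan=[[0.001,0.001,0.012,-0.001,0.001,-0.003,0.6],[0.001,0.001,0.038,-0.001,0.001,-0.003,0.6],[0.001,0.001,0.062,-0.001,0.001,-0.003,0.6],[0.001,0.001,0.07,-0.001,0.001,-0.003,0.6],[0.001,0.001,0.07,-0.001,0.001,-0.003,0.6]])

```text
clock: 25.3
ee_pos: [555.9, -237.0, 39.8]
ee_rot: [[-0.565, 0.825, -0.001], [0.825, 0.565, 0.001], [0.001, -0.0, -1.0]]
contact_force: [0.7, -0.1, 1.2]
grip_width: 51.2
```

```bash
python3 go.py 556.1 -238.4 9 124.3;python3 - <<'E'
from h import *
s=snap("scene"); crop(s,210,240,310,340,6,"pics/l1.png")
E
```

```text
now [ 555.9 -237.    39.8] psi 124.4 grip 51.2 F [ 0.7 -0.1  1.2] t 25.3
row [-0.0013, -0.0006, 0.0308] [-0.0004, -0.0009, 0.0018]
```

View pics/l1.png

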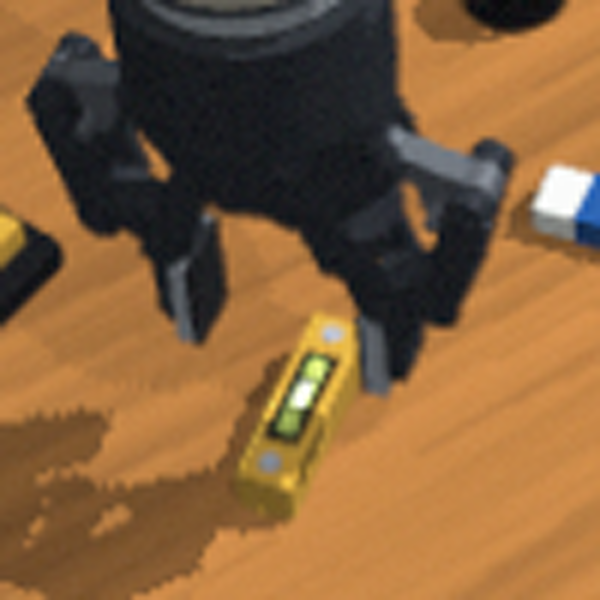

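>>> drive_tool(plan=[[-0.0013,-0.0006,0.016,0,-0.001,0.002,0.6],[-0.0013,-0.0006,0.028,0,-0.001,0.002,0.6],[-0.0013,-0.0006,0.031,0,-0.001,0.002,0.6],[-0.0013,-0.0006,0.031,0,-0.001,0.002,0.4],[-0.0013,-0.0006,0.031,0,-0.001,0.002,0.2],[-0.0013,-0.0006,0.031,0,-0.001,0.002,0.05],[-0.0013,-0.0006,0.031,0,-0.001,0.002,0.05],[-0.0013,-0.0006,0.031,0,-0.001,0.002,0.05]])

```text
clock: 26.35
ee_pos: [557.2, -238.7, 10.1]
ee_rot: [[-0.563, 0.826, 0.002], [0.826, 0.563, -0.001], [-0.002, 0.001, -1.0]]
contact_force: [0.0, 0.0, 2.1]
grip_width: 16.4
```

>>> drive_tool(plan=[[0,0,-0.006,0,0,0,0.05],[0,0,-0.02,0,0,0,0.05],[0,0,-0.045,0,0,0,0.05],[0,0,-0.075,0,0,0,0.05],[0,0,-0.11,0,0,0,0.05],[0,0,-0.12,0,0,0,0.05],[0,0,-0.12,0,0,0,0.05]])

```text
clock: 27.22
ee_pos: [556.8, -238.7, 130.5]
ee_rot: [[-0.563, 0.826, 0.003], [0.826, 0.563, -0.002], [-0.003, 0.001, -1.0]]
contact_force: [-0.4, 1.7, -1.2]
grip_width: 16.6
```

```bash
python3 go.py 428 195.5 130 94.4;python3 - <<'E'
from h import *
s=snap("scene"); crop(s,190,180,310,300,5,"pics/l2.png")
E
```

```text
now [ 556.8 -238.7  130.5] psi 124.3 grip 16.6 F [-0.4  1.7 -1.2] t 27.23
row [0.4314, 0.138, -0.0006] [0.0023, 0.0026, 0.5213]
```

View pics/l2.png

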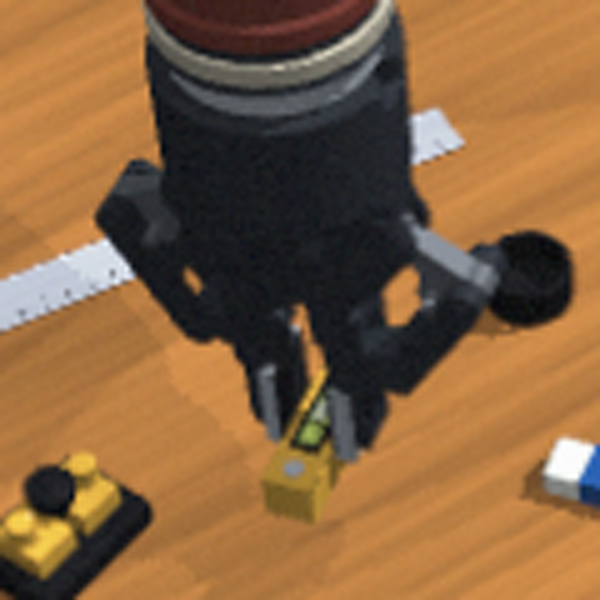

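>>> drive_tool(plan=[[0.015,0.005,0,0,0,0.018,0.05],[0.05,0.016,0,0,0,0.06,0.05],[0.1,0.032,0,0,0,0.12,0.05],[0.15,0.048,0,0,0,0.18,0.05],[0.2,0.064,0,0,0,0.24,0.05],[0.25,0.08,0,0.001,0.001,0.3,0.05],[0.3,0.096,0,0.002,0.002,0.36,0.05],[0.345,0.11,0,0.002,0.002,0.42,0.05]])

```text
clock: 28.28
ee_pos: [451.1, 109.9, 127.7]
ee_rot: [[-0.176, 0.984, -0.005], [0.984, 0.176, -0.0], [0.001, -0.005, -1.0]]
contact_force: [0.7, 0.0, -1.0]
grip_width: 16.4
```

```bash
python3 go.py 428 195.5 130 94.4
```

```text
now [451.1 109.9 127.7] psi 100.1 grip 16.4 F [ 0.7  0.  -1. ] t 28.27
row [0.0883, -0.0077, -0.0022] [-0.0046, -0.0004, 0.1001]
```

>>> drive_tool(plan=[[0.04,-0.0035,-0.002,-0.004,0,0.04,0.05],[0.068,-0.006,-0.002,-0.004,0,0.075,0.05],[0.083,-0.0075,-0.002,-0.004,0,0.095,0.05],[0.088,-0.0077,-0.002,-0.0045,0,0.1,0.05],[0.088,-0.0077,-0.002,-0.0045,0,0.1,0.05],[0.088,-0.0077,-0.002,-0.0045,0,0.1,0.05]])

```text
clock: 29.02
ee_pos: [428.2, 194.0, 129.4]
ee_rot: [[-0.075, 0.997, -0.001], [0.997, 0.075, -0.001], [-0.001, -0.001, -1.0]]
contact_force: [0.5, 0.3, -1.4]
grip_width: 16.3
```

```bash
python3 go.py 428 195.5 24 94.4;python3 - <<'E'
from h import *
s=snap("scene"); crop(s,310,80,440,210,5,"pics/l3.png");
E
```

```text
now [428.2 194.  129.4] psi 94.3 grip 16.3 F [ 0.5  0.3 -1.4] t 29.02
row [0.0016, 0.0, 0.1054] [-0.001, 0.0007, -0.0016]
```

View pics/l3.png

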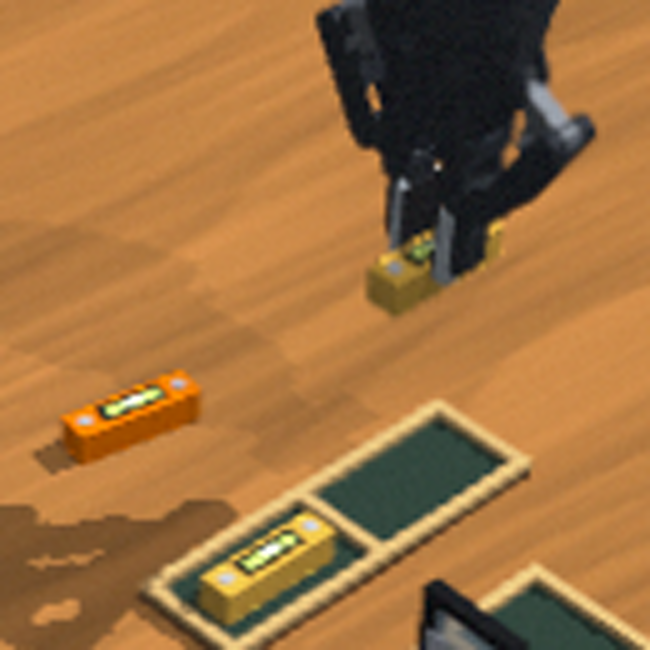

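>>> drive_tool(plan=[[0.0016,0,0.012,-0.001,0,-0.001,0.05],[0.0016,0,0.036,-0.001,0,-0.001,0.05],[0.0016,0,0.062,-0.001,0,-0.001,0.05],[0.0016,0,0.086,-0.001,0,-0.001,0.05],[0.0016,0,0.1,-0.001,0,-0.001,0.05],[0.0016,0,0.105,-0.001,0,-0.001,0.05],[0.0016,0,0.105,-0.001,0,-0.001,0.05]])

```text
clock: 29.95
ee_pos: [428.3, 195.7, 24.6]
ee_rot: [[-0.076, 0.997, 0.001], [0.997, 0.076, -0.0], [-0.0, 0.001, -1.0]]
contact_force: [0.1, 0.1, -0.7]
grip_width: 16.8
```

```bash
python3 go.py 428 195.5 14.1 94.4;python3 - <<'E'
from h import *
s=snap("scene"); crop(s,330,110,430,210,6,"pics/l4.png");
E
```

```text
now [428.3 195.7  24.6] psi 94.4 grip 16.8 F [ 0.1  0.1 -0.7] t 29.95
row [-0.0002, -0.0003, 0.0105] [0.0005, 0.0003, -0.0007]
```

View pics/l4.png

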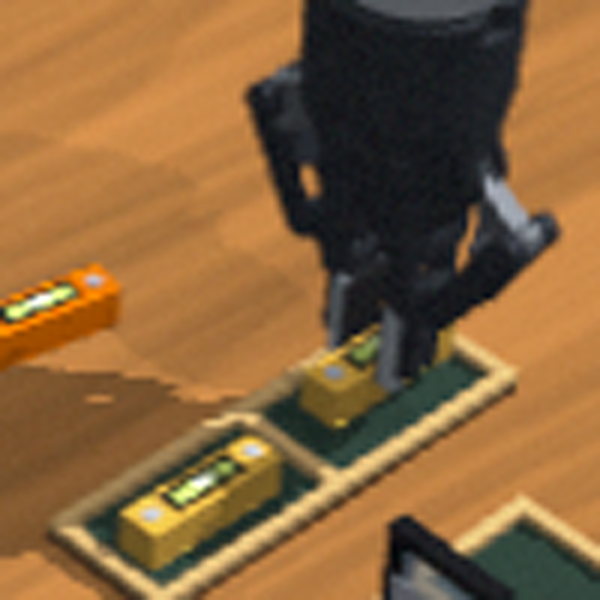

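>>> drive_tool(plan=[[0,0,0.003,0,0,0,0.05],[0,0,0.006,0,0,0,0.05],[0,0,0.0085,0,0,0,0.05],[0,0,0.0098,0,0,0,0.05],[0,0,0.0102,0,0,0,0.05]])

```text
clock: 30.62
ee_pos: [428.4, 195.8, 14.6]
ee_rot: [[-0.076, 0.997, 0.001], [0.997, 0.076, -0.0], [-0.0, 0.001, -1.0]]
contact_force: [0.1, 0.4, -0.4]
grip_width: 16.6
```

```bash
python3 go.py 428 195.5 14.1 94.4;python3 - <<'E'
from h import *
s=snap("scene"); crop(s,330,110,430,210,6,"pics/l5.png");
E
```

```text
now [428.4 195.8  14.6] psi 94.4 grip 16.6 F [ 0.1  0.4 -0.4] t 30.62
row [-0.0002, -0.0004, 0.0005] [0.001, 0.0001, -0.0007]
```

View pics/l5.png

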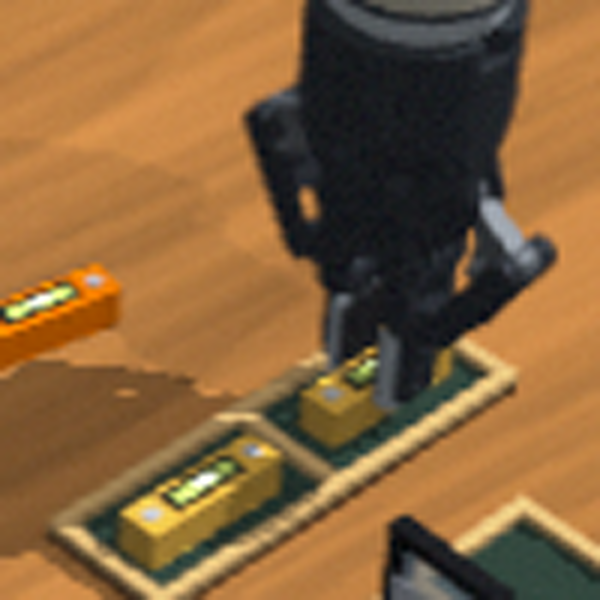

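>>> drive_tool(plan=[[0,0,0.0004,0,0,0,0.05],[0,0,0.0008,0,0,0,0.05],[0,0,0.001,0,0,0,0.05]])

```text
clock: 31.05
ee_pos: [428.5, 195.8, 14.0]
ee_rot: [[-0.076, 0.997, 0.001], [0.997, 0.076, 0.0], [-0.0, 0.001, -1.0]]
contact_force: [-0.9, -0.2, 5.1]
grip_width: 16.4
```

>>> drive_tool(plan=[[0,0,0,0,0,0,0.22],[0,0,0,0,0,0,0.28],[0,0,0,0,0,0,0.4],[0,0,-0.006,0,0,0,0.5],[0,0,-0.025,0,0,0,0.6],[0,0,-0.06,0,0,0,0.8],[0,0,-0.1,0,0,0,1],[0,0,-0.14,0,0,0,1]])

```text
clock: 32.05
ee_pos: [428.0, 195.6, 155.5]
ee_rot: [[-0.076, 0.997, 0.001], [0.997, 0.076, -0.0], [-0.0, 0.001, -1.0]]
contact_force: [1.6, -0.3, -0.4]
grip_width: 85.8
```

```bash
python3 go.py 470 -300 250 94.4
```

```text
now [428.  195.6 155.5] psi 94.4 grip 85.8 F [ 1.6 -0.3 -0.4] t 32.05
row [-0.4974, 0.0043, -0.0944] [0.0013, 0.0002, -0.0007]
```

Moving the arm clear so both cameras can check.

>>> drive_tool(plan=[[-0.02,0,-0.03,0,0,0,1],[-0.06,0,-0.06,0,0,0,1],[-0.12,0.001,-0.09,0,0,0,1],[-0.18,0.001,-0.095,0,0,0,1],[-0.24,0.002,-0.095,0,0,0,1],[-0.3,0.002,-0.095,0,0,0,1],[-0.36,0.003,-0.095,0,0,0,1],[-0.42,0.004,-0.095,0,0,0,1]])

```text
clock: 33.05
ee_pos: [463.5, -224.5, 251.1]
ee_rot: [[-0.076, 0.997, 0.002], [0.997, 0.076, -0.0], [-0.0, 0.002, -1.0]]
contact_force: [0.7, -0.2, -0.3]
grip_width: 85.3
```

>>> drive_tool(plan=[[-0.05,0,0,0,0,0,1],[-0.1,0,0,0,0,0,1],[-0.13,0,0,0,0,0,1],[-0.14,0,0,0,0,0,1],[-0.14,0,0,0,0,0,1]])

```text
clock: 33.67
ee_pos: [474.1, -363.4, 251.0]
ee_rot: [[-0.076, 0.997, 0.002], [0.997, 0.076, 0.001], [0.001, 0.002, -1.0]]
contact_force: [0.1, -0.1, -0.5]
grip_width: 85.1
```

```bash
python3 go.py 470 -300 250 94.4;python3 - <<'E'
from h import *
s=snap("scene"); crop(s,320,140,500,290,4.4,"pics/f.png"); cv2.imwrite("pics/fs.png",s)
s=snap("top"); crop(s,145,125,285,300,3.4,"pics/ft.png");cv2.imwrite("pics/ftop.png",s)
E
```

```text
now [ 474.1 -363.4  251. ] psi 94.4 grip 85.1 F [ 0.1 -0.1 -0.5] t 33.67
row [0.0635, 0.0008, 0.0011] [0.0016, -0.001, -0.0003]
```

View pics/f.png

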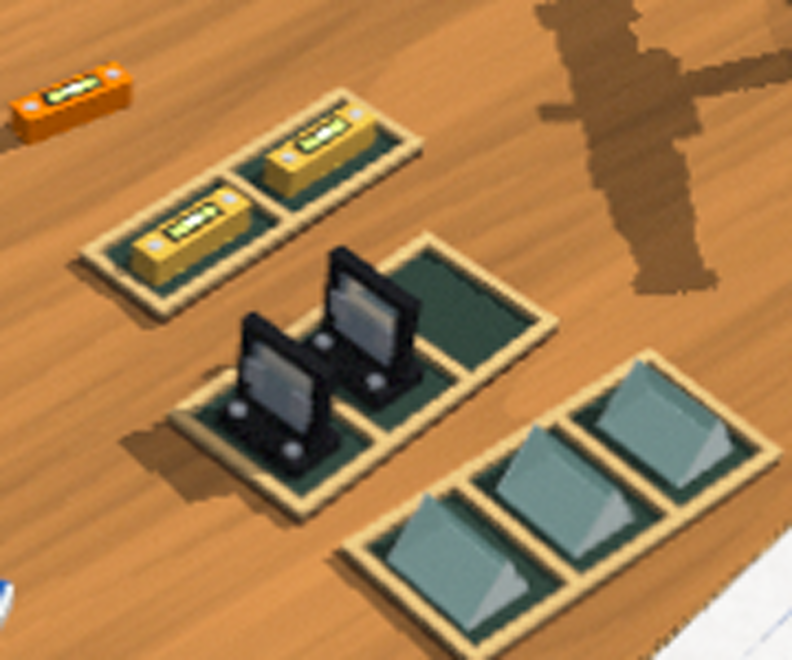

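View pics/ft.png

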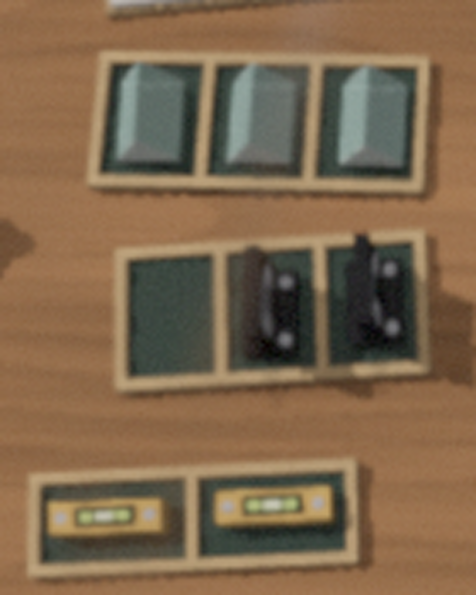

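View pics/fs.png

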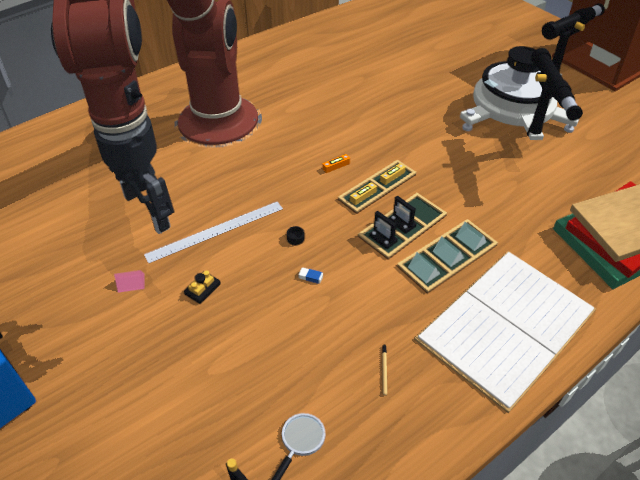

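Everything looks in place. The new level sits a little off-centre, so I check its end clearance numerically.

```bash
python3 - <<'E'
from h import *
U=(np.array([[60,517],[155,514]])+.5)/3.4-.5+[145,125]
P=ray('top',U,22)[:,:2]; c=P.mean(0)
V=(np.array([[288,158],[358,113]])+.5)/4.4-.5+[320,140]
Q=ray('scene',V,22)[:,:2]
a=np.radians(4.4);R=np.array([[np.cos(a),np.sin(a)],[-np.sin(a),np.cos(a)]])
for n,X in(('top',P),('scene',Q)):
    print(n,X.round(1).tolist(),np.linalg.norm(X[0]-X[1]).round(1),'in bay',(R@(X.mean(0)-[428,195.5])).round(1))
E
```

```text
top [[427.2, 220.2], [430.7, 167.1]] 53.3 in bay [ 0.8 -1.9]
scene [[430.7, 171.6], [426.2, 222.9]] 51.5 in bay [0.6 1.7]
```

Both views put the level within 2 mm of the bay centre, against about 10 mm of clearance at each end. Dot spacing came out at 51–53 mm this time, against 49–50 earlier, because I read the pixels coarsely from smaller crops. Handing in.

```bash
python3 -c "
from plant import robot,status
o=status.get_obs();print(o['clock'],o['joint_vel'].round(1));print(robot.hand_in())"
```

```text
33.775 [-0.4 -0.3 -0.  -0.   0.1  0.   0.2]
the job is handed in; nothing more can be done
None
```

All four loose pieces are in their trays, and I handed the job in at about 34 s on the robot's clock. I lowered each until light contact with the felt (3–5 N), then released it.

- **Prisms:** prism_a is in the middle bay of the prism tray and prism_b in the −64 bay.
- **Grating:** it stands in the −58 bay of the grating tray.
- **Level:** it is in the +45 bay of the level tray.

**Last checks:** both final views show all four upright and inside their bays. The three stock pieces are still in their bays, and the orange and pink look-alikes were not touched. The level measured within 2 mm of its bay centre in both views. The arm stood clear of everything at hand-in.

**Disagreements:** the two views put the level's lengthwise offset at −1.9 mm and +1.7 mm. Its screw spacing read 51–53 mm, against 49–50 mm before the move, which I put down to coarse pixel reading. Both are small against the roughly 10 mm of clearance at each end. I checked the prisms and the grating by eye only, without measuring their final positions.

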